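# Load fossil boards on the scanner with a spatula, hang it up and start the scan

## Robot

A 6-joint arm with a two-finger parallel gripper is mounted at the origin on the work surface. World frame = base frame: x ahead of the robot, y to its left, z up, the work surface at z = 0. Lengths are in m, angles in degrees, forces in N, time in s.
With the tool pointing down it reaches from about 0.35 to 0.875 m from the base axis. Payload 4.2 kg.
Tool frame: the origin (TCP) lies on the centre line of the jaws, within the pads' length; the fingertips stand r.tip_extent ahead of it and the grasp point (between the pads) lies 11 mm behind it (r.tip_extent is the distance from the TCP to the fingertips, in m); z points along the fingers, y is the line along which they close (so a half turn about z gives the same grasp; the last joint's range is limited). The gripper opens to 87 mm and grips with 3 to 60 N. Pads are 19 mm wide; open, the fingers measure 117 mm over their backs; the gripper's body (75 mm by 190 mm) begins 51 mm behind the grasp point.
Start: joints at [88.155, 22.042, 0.453, 0, -68.411, -14.817], TCP at [0.179, 0.599, 0.231] pointing down, gripper open.
Joint ranges: [-179.83, 179.83], [-69.29, 118.12], [-61.27, 80.66], [-181.25, 117.63], [-171.15, -9.14], [-177.46, 177.46]. Speed limits (degrees/s): [159.86, 159.86, 180, 180, 180, 180].

## Interface

Orientations are given as a 3x3 rotation matrix whose columns are the frame's x, y, z axes.
In Python, from station import r gives the robot as it stands.
- The arm moves only by the shell command python3 -m jog 'ROWS'. ROWS is text: rows parted by semicolons, each of 5 numbers parted by spaces: the opening, from 0 (shut) to 1 (fully open), then the shift along the world's x, y, z in mm, then the turn about the world's z in degrees. In form: hand dx dy dz roll; .... A call has 1 to 5 rows; each row shifts and turns the commanded pose from where the row before left it; what a row does not reach is not made up. A row lasts 1/8 s, in which the tool goes at most 62.5 mm and 10.7 degrees, less where a joint would pass 70% of its speed; a pose out of reach is approached as far as the arm can. A call is refused whole if a number of a shift passes 62.5 or a number of a turn 10.7, either way. A call with a gripper value outside its range is refused whole. The fingers move at their own pace and stop on an object; the grip force is fixed at half the most. Time passes only in rows, so rows that do not move let the fingers close. It gives the time, the measured TCP pose, the force, the opening and the grip force at its end, in the units of the state.
- r.sense(): the state, without advancing time (a new reading comes with each control period).
- r.capture(name): name is "side" or "top"; returns a dict with "pixels" (420x560x3 uint8, red, green, blue), "fovy" (degrees; the focal length in pixels is half the picture's height over the tangent of half this angle, whatever the lens; pixels are square), "cx", "cy" (the principal point, pixels), "origin" and "orientation" of the camera in the world. Camera axes: x right, y down, z forward; pixel columns grow to the right and rows downward; lengths in m; the calibration is good to about 2 mm. A picture is of the moment at which its call begins. There is no depth.
- r.finish_job(): hands the job in; it is judged then, once.
The state is a dict: "time_s": time; "joints": joint angles; "joint_velocities": joint speeds; "effort": joint torques, N m; "tcp_pos": TCP position; "ee_rot": TCP orientation; "wrist_force": force on the tool from outside, world axes, zero at the start; "moment": the same for the moment, N m; "gripper_width": opening from 0.0 (shut) to 1.0 (fully open); "gripper_force": force on a finger pad.
Only numpy, scipy, OpenCV 4.12 (cv2) and the standard library are available. Lean on these libraries where they do the work, as an engineer would, in place of code of your own. Each camera call takes 0.05 s, during which the arm holds its last target. There are 200 camera calls.

## Task

Wake the scanner with its left key (left and right as seen from the robot). Then, using the spatula, lift every fossil specimen board off the bench and set it flat on the raised bed of the scanner, wholly inside the fence and not on top of another; carry the boards on the blade only and never touch them with the fingers. When all are loaded, hang the spatula by its grip bar on the twin-prong hook, and only then set the scan going by pressing the right key and after it the middle key; press keys fully down, one at a time, and leave the jar and the skull cast where they are.

Things in the scene. Friction and masses are not known exactly. Their poses are not given: they have to be found in the camera images.
- spatula: Spatula, 350 g, flat on the bench. Origin: underside, below mid grip bar; x to blade tip, z up. Steel blade 46 wide, 3 thick, x = -53 to 152. Wooden grip bar, 14 x 14 section, along x from -53 to 53, centre 60 up, on two posts 8 thick at x = -49 and 49: open window 90 long, 50 high under the bar. A board sits on the free blade, x = 53 to 152. Balances 12 ahead of origin.
- spatula_grip (a point): Middle of the grip bar, 60 above the underside: where to pinch it from above, fingers closing across the 14 mm width.
- spatula_blade (a point): Middle of the free part of the blade, on its top face, 105 ahead of the origin: where the middle of a board should lie.
- specimen_a: Board (may be absent), about 250 g: plywood 100 (x) x 90 (y) x 8 with a domed skull-cap piece, top at most 52 up. Two runners along x beneath, 14 wide, 18 tall, at y = -38 and 38: a tunnel 62 wide, 18 high, open at both x ends, for the blade. Origin: centre of the runners' underside, z up. Starts on the bench, +x roughly away from the robot (within 0.3 rad).
- specimen_b: Board (may be absent), about 250 g: plywood 100 (x) x 90 (y) x 8 with a U-shaped jaw, top at most 52 up. Two runners along x beneath, 14 wide, 18 tall, at y = -38 and 38: a tunnel 62 wide, 18 high, open at both x ends, for the blade. Origin: centre of the runners' underside, z up. Starts on the bench, +x roughly away from the robot (within 0.3 rad).
- specimen_c: Board (may be absent), about 250 g: plywood 100 (x) x 90 (y) x 8 with a long knobbed bone, top at most 52 up. Two runners along x beneath, 14 wide, 18 tall, at y = -38 and 38: a tunnel 62 wide, 18 high, open at both x ends, for the blade. Origin: centre of the runners' underside, z up. Starts on the bench, +x roughly away from the robot (within 0.3 rad).
- scanner: Fixed grey scanner. Origin: bed centre at bench level; x away from the robot, y left. Flat bed at z = 50, x -90 to 80, y -165 to 165; fence 12 high on left, right and far edges, none at the near edge; housing 85 high behind. Lower apron in front, 22 high, x -170 to -90, with three keys. Room for three boards side by side (y = -108, 0, 108), runners along x.
- key_left_top (a point): Centre of the top face of the left key (scanner x = -130, y = +80), a white cylinder 32 across, 40 above the bench when up.
- key_middle_top (a point): Centre of the top face of the middle key (scanner y = 0), the same.
- key_right_top (a point): Centre of the top face of the right key (scanner y = -80), the same.
- key_left (a joint): Travel of the left key in m: 0 up, 0.006 fully down; spring, 1.5 N to start and 5 N fully down; it counts as pressed beyond 0.004.
- key_middle (a joint): Travel of the middle key, the same.
- key_right (a joint): Travel of the right key, the same.
- hook: Fixed steel hook stand. Origin: on the bench below hook_seat; z up. Two level prongs of 8 mm bar point to its -x, at y = -29 and 29, top at z = 150; they run from a cross bar and column at x = 90 to x = -30, where the tips turn up to z = 168. Base plate 100 x 120 x 12 around x = 100.
- hook_seat (a point): Midway between the prongs at their top face (z = 150), 30 behind the tips; hook's axes. The grip bar rests here along the hook's y across both prongs, its middle 7 above this point. The prongs must pass through the window between blade and bar: come in level from the tips' side, then lower.
- skull_cast: Bystander: loose domed skull cast, 100 across, 80 high, beyond the work; origin centre of its underside.
- glue_jar: Bystander: loose jar, 64 across, 100 high; origin centre of its underside.
Things that resemble listed ones, but are neither listed nor needed, are in the scene too. What is shaped like the specimen_a but red is not meant.

How it is judged:
By the outcome, as a careful person would: the job done as asked, in the order asked, and still so for the second after the job is handed in, with the robot touching nothing.
Of specimen_a, specimen_b, specimen_c only 2 to 3 are there at a start; the rules pass over those that are not, and their reading is None.
At some moment in a run one of specimen_a, specimen_b, specimen_c may be knocked a few centimetres aside while the robot is not near it.
It also fails if it takes over 210 s, if anything falls off the work surface, if the arm or the gripper's body presses on something with over 40 N, if the wrist force passes 120 N, or if a joint passes its speed limit or range.

## Working session

There is one attempt and no reset: what is moved stays moved. The work goes in short steps, Python scripts to look and compute and a shell command to move; the robot and the scene stay as the last step left them, time stands still between calls to the robot, and variables do not carry over. Pictures are saved under pics/ and viewed, at most 14 in all, crops included, and the job is handed in when it is done.

```bash
mkdir -p pics; ls; python3 - <<'E'
from station import r
import cv2,numpy as np
print(r.tip_extent, r.sense())
for n in("top","side"):
    c=r.capture(n); cv2.imwrite(f"pics/{n}0.png",cv2.cvtColor(c["pixels"],cv2.COLOR_RGB2BGR))
    print(n,{k:np.round(v,4).tolist() for k,v in c.items() if k!="pixels"})
E
```

```text
pics
0.008 {'time_s': 0.0, 'joints': array([ 8.81545523e+01,  2.20919046e+01,  3.76579655e-01, -2.99332047e-02,
       -6.84120011e+01, -1.48147575e+01]), 'joint_velocities': array([ 0.01487076,  0.00745602, -0.07636722,  0.04325044, -0.01099259,
        0.13862126]), 'effort': array([ 3.93911714e-04, -3.90666890e+01,  1.87399203e+01,  4.21960384e+00,
        1.09789014e-02, -1.90121209e-04]), 'tcp_pos': array([0.17901114, 0.59817285, 0.22942326]), 'ee_rot': array([[ 9.57966597e-01, -2.86879223e-01, -5.57097270e-04],
       [-2.86879747e-01, -9.57964063e-01, -2.20541297e-03],
       [ 9.90079968e-05,  2.27253188e-03, -9.99997413e-01]]), 'wrist_force': array([-0.07675756,  0.01557099, -0.72454887]), 'moment': array([ 0.04754708,  0.00063409, -0.02337914]), 'gripper_force': 0.0, 'gripper_width': 0.999003870208011}
top {'fovy': 57.4874, 'cx': 271.2267, 'cy': 208.8309, 'origin': [0.4467, 0.0161, 1.0761], 'orientation': [[-0.0206, -0.9986, 0.048], [-0.9994, 0.0219, 0.0255], [-0.0265, -0.0475, -0.9985]]}
side {'fovy': 55.9486, 'cx': 282.9369, 'cy': 206.9842, 'origin': [0.4558, -0.6415, 0.8821], 'orientation': [[0.9986, -0.0328, 0.0406], [-0.0513, -0.7564, 0.6521], [0.0094, -0.6533, -0.7571]]}
```

View pics/top0.png

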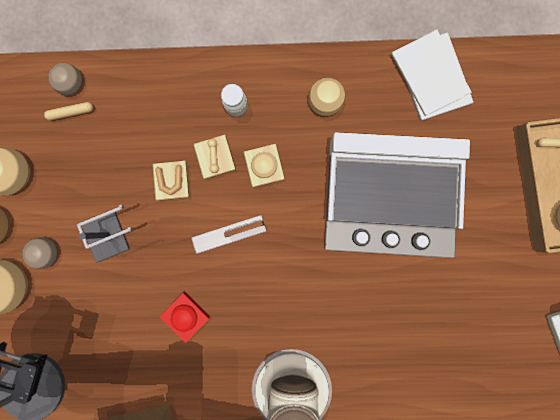

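View pics/side0.png

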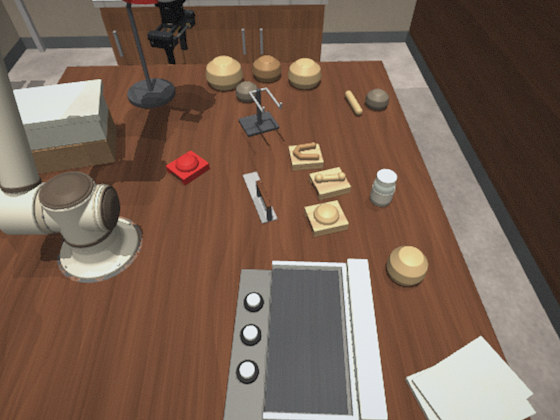

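The top view shows: bone board (215,156), jaw board (171,180), dome board (264,164), a red decoy (184,317), spatula from (193,245) to (265,225), keys at (361,238), (392,240), (422,242), hook near (105,235), and jar (233,99). The side view agrees. I'll zoom in on the hook and spatula.

```bash
cat > h.py <<'E'
from station import r
import cv2,numpy as np
def cap(n): return r.capture(n)
def ray(c,u,v):
    f=210/np.tan(np.radians(c["fovy"]/2))
    d=np.stack([(np.asarray(u,float)-c["cx"])/f,(np.asarray(v,float)-c["cy"])/f,np.ones_like(np.asarray(u,float))],-1)
    return d@np.array(c["orientation"]).T
def onz(c,u,v,z):
    d=ray(c,u,v); o=np.array(c["origin"]); return o+d*((z-o[2])/d[...,2])[...,None]
def tri(c1,p1,c2,p2):
    A=[];b=[]
    for c,p in((c1,p1),(c2,p2)):
        d=ray(c,*p);d/=np.linalg.norm(d);P=np.eye(3)-np.outer(d,d);A.append(P);b.append(P@c["origin"])
    x,res,_,_=np.linalg.lstsq(np.vstack(A),np.hstack(b),rcond=None);return x,res**.5
def proj(c,p):
    f=210/np.tan(np.radians(c["fovy"]/2)); q=np.array(c["orientation"]).T@(np.asarray(p)-c["origin"])
    return q[:2]/q[2]*f+[c["cx"],c["cy"]]
def bgr(c): return cv2.cvtColor(c["pixels"],cv2.COLOR_RGB2BGR)
E
python3 - <<'E'
from h import *
t=cap("top");s=cap("side");T=bgr(t);S=bgr(s)
z=lambda I,x,y,w,h,k:cv2.resize(I[y:y+h,x:x+w],None,fx=k,fy=k,interpolation=cv2.INTER_CUBIC)
a=z(T,70,125,220,140,3.6)
cv2.imwrite("pics/ztop.png",a)   # scale 3.6 off (70,125)
cv2.imwrite("pics/zside.png",z(S,230,75,130,165,3.6)) # off (230,75)
E
```

```text
(no output)
```

View pics/ztop.png

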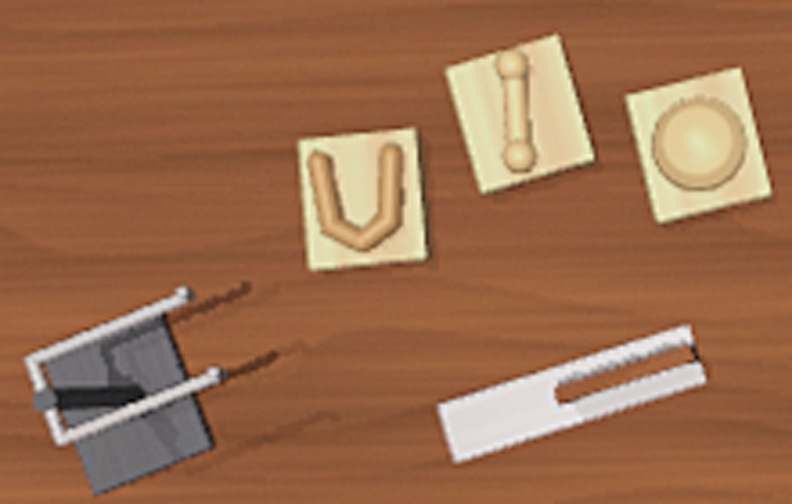

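View pics/zside.png

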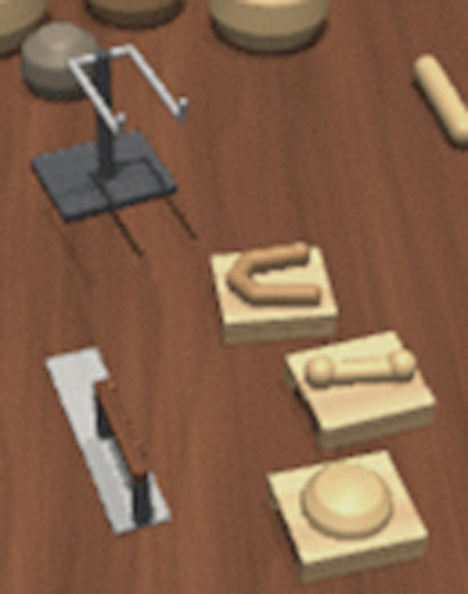

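The hook's column is at the left, with prong tips at crop (185,293) and (215,373). The spatula tip is at the left, (439,407)/(458,461), with the bar over the right end. All three boards are present, and their corners read cleanly. Next I'll turn these into positions.

```bash
cat >> h.py <<'E'
def board(c,P,z):
    Q=onz(c,P[:,0],P[:,1],z)[:,:2]; ctr=Q.mean(0)
    e=[np.linalg.norm(Q[i]-Q[(i+1)%4]) for i in range(4)]
    x=(Q[0]+Q[1]-Q[2]-Q[3]); return ctr*1000,np.degrees(np.arctan2(x[1],x[0])),np.array(e)*1000
E
python3 - <<'E'
from h import *
np.set_printoptions(precision=1,suppress=True)
t=cap("top");s=cap("side")
g=cv2.cvtColor(t["pixels"],cv2.COLOR_RGB2GRAY)
cr=lambda L:(np.array(L,float)+.5)/3.6-.5+[70,125]
cs=lambda L:(np.array(L,float)+.5)/3.6-.5+[230,75]
for n,L in dict(jaw=[(300,141),(415,128),(427,257),(312,270)],bone=[(446,68),(558,35),(594,160),(484,193)],dome=[(627,95),(741,68),(771,193),(660,222)]).items():
    print(n,*board(t,cr(L),.026))
print("spat",*board(t,cr([(458,461),(439,407),(688,325),(705,383)]),.003))
for a,b in (((185,293),(182,105)),((215,373),(120,122)),((33,362),(130,50)),((60,440),(74,64))):
    x,e=tri(t,cr(a),s,cs(b));print("hook",x*1000,e*1000)
P=cr([(185,293),(215,373),(33,362),(60,440)]);print(onz(t,P[:2,0],P[:2,1],.166)*1000,onz(t,P[2:,0],P[2:,1],.15)*1000)
P=cr([(165,318),(212,443),(98,492)]);print("base",onz(t,P[:,0],P[:,1],.012)*1000)
# keys
for nm,c,boxes in(("top",t,[(361,238),(392,240),(422,242)]),("side",s,[(254,301),(251,334),(247,371)])):
    hsv=cv2.cvtColor(c["pixels"],cv2.COLOR_RGB2HSV)
    m=((hsv[...,2]>190)&(hsv[...,1]<40)).astype(np.uint8)
    n,l,st,ce=cv2.connectedComponentsWithStats(m)
    for i in range(1,n):
        for u,v in boxes:
            if np.hypot(*(ce[i]-[u,v]))<8 and st[i,4]>20: print(nm,ce[i],st[i,4],onz(c,ce[i][0],ce[i][1],.04)*1000)
E
```

```text
jaw [583.8 320.6] 4.8580615275119925 [ 90.  100.5  89.5 100.6]
bone [646.8 198.2] 15.605540578977962 [ 90.4 101.3  88.4 101.9]
dome [619.6  60.3] 12.812450447427207 [ 90.1  99.4  87.8 101.5]
spat [430.  164.5] 106.6623006358748 [ 44.7 204.9  47.1 202. ]
hook [506.6 402.6 161.3] [1.6]
hook [452.6 383.4 159. ] [1.7]
hook [463.3 514.9 144.7] [2.4]
hook [410.7 496.9 143. ] [3.9]
[[505.2 400.6 166. ]
 [451.3 380.5 166. ]] [[461.5 512.  150. ]
 [408.2 493.3 150. ]]
base [[495.8 481.5  12. ]
 [397.8 444.7  12. ]
 [361.6 534.3  12. ]]
top [361.9 237.1] 104 [ 415.3 -199.3   40. ]
top [392. 239.] 104 [ 408.5 -279.4   40. ]
top [422.3 240.9] 107 [ 401.9 -359.3   40. ]
side [252.9 299. ] 122 [ 416.1 -197.4   40. ]
side [249.9 331.9] 144 [ 409.3 -277.1   40. ]
side [246.6 369.1] 172 [ 402.7 -356.8   40. ]
```

Everything checks out: boards measure 100x90, the blade 204x46, keys are 80 apart and the prongs 57.5 apart. I'll go to the left key, closing the fingers and turning the tool by -56.6° on the way.

```bash
python3 -m jog '0 40 -48 6 -10; 0 40 -48 6 -10; 0 40 -48 6 -10; 0 40 -48 6 -10; 0 40 -48 6 -10'; python3 -m jog '0 20 -58 0 -6.6; 0 16 -60 0 0; 0 16 -60 0 0; 0 16 -60 0 0; 0 16 -60 0 0';  python3 -m jog '0 -9 -50 -20 0; 0 -9 -50 -20 0; 0 -9 -50 -20 0; 0 -9 -50 -20 0; 0 -9 -50 -20 0'; python3 -m jog '0 0 0 0 0; 0 0 0 0 0'
```

```text
time_s: 0.92
tcp_pos: [0.3792, 0.3581, 0.2609]
ee_rot: [[0.391, -0.92, 0.0], [-0.92, -0.391, 0.001], [-0.0, -0.001, -1.0]]
wrist_force: [1.4, 0.6, 0.3]
gripper_width: 0.517
gripper_force: 0.0
time_s: 1.55
tcp_pos: [0.4625, 0.0599, 0.2608]
ee_rot: [[0.289, -0.957, 0.001], [-0.957, -0.289, 0.0], [-0.0, -0.001, -1.0]]
wrist_force: [0.8, -0.4, 0.5]
gripper_width: 0.021
gripper_force: 0.0
time_s: 2.17
tcp_pos: [0.417, -0.1898, 0.1602]
ee_rot: [[0.288, -0.958, 0.001], [-0.958, -0.288, -0.0], [0.001, -0.001, -1.0]]
wrist_force: [0.3, -1.4, 0.8]
gripper_width: 0.007
gripper_force: 0.0
time_s: 2.42
tcp_pos: [0.4176, -0.1883, 0.1607]
ee_rot: [[0.288, -0.958, 0.001], [-0.958, -0.288, -0.0], [0.0, -0.001, -1.0]]
wrist_force: [-0.2, 0.4, -0.3]
gripper_width: 0.002
gripper_force: 0.0
```

```bash
python3 -m jog '0 -2 -10 -30 0; 0 0 0 -40 0; 0 0 0 -25 0; 0 0 0 -15 0; 0 0 0 0 0'; python3 -m jog '0 0 0 -4 0; 0 0 0 -4 0; 0 0 0 -1.5 0; 0 0 0 0 0; 0 0 0 0 0'
```

```text
time_s: 3.05
tcp_pos: [0.4158, -0.197, 0.0505]
ee_rot: [[0.29, -0.957, -0.001], [-0.957, -0.29, 0.0], [-0.0, 0.001, -1.0]]
wrist_force: [-1.4, 1.4, 3.4]
gripper_width: 0.003
gripper_force: 1.2
time_s: 3.68
tcp_pos: [0.4164, -0.1977, 0.0458]
ee_rot: [[0.29, -0.957, 0.003], [-0.957, -0.29, -0.001], [0.002, -0.003, -1.0]]
wrist_force: [-9.5, 12.4, 38.0]
gripper_width: 0.006
gripper_force: 19.2
```

The key bottomed out at 38 N, so it is fully down. I'll rise and go to the spatula, gripping 27 mm ahead of mid-bar for balance under load.

```bash
python3 -m jog '0 0 0 30 0; 0 0 0 40 0; 0.6 4 60 20 0; 0.6 4 60 0 0; 0.6 4 60 0 0'; python3 -m jog '0.6 4 60 0 0; 0.6 4 60 0 0; 0.6 0 40 0 0; 0.6 0 0 0 0; 0.6 0 0 0 0'; python3 - <<'E'
from h import *
print(r.sense()["tcp_pos"],r.sense()["gripper_width"])
s=cap("side");t=cap("top")
S=bgr(s);cv2.imwrite("pics/k.png",np.hstack([cv2.resize(S[80:280,180:380],None,fx=2,fy=2),cv2.resize(bgr(t)[120:320,150:350],None,fx=2,fy=2)]))
E
```

```text
time_s: 4.3
tcp_pos: [0.428, -0.0171, 0.1319]
ee_rot: [[0.288, -0.958, 0.004], [-0.958, -0.288, 0.001], [0.0, -0.004, -1.0]]
wrist_force: [1.2, 0.5, -0.2]
gripper_width: 0.26
gripper_force: 0.0
time_s: 4.92
tcp_pos: [0.4351, 0.141, 0.1308]
ee_rot: [[0.288, -0.958, 0.0], [-0.958, -0.288, 0.0], [-0.0, -0.0, -1.0]]
wrist_force: [0.3, 0.0, -0.8]
gripper_width: 0.595
gripper_force: 0.0
[0.43510206 0.14095564 0.13082658] 0.5953838877705104
```

View pics/k.png

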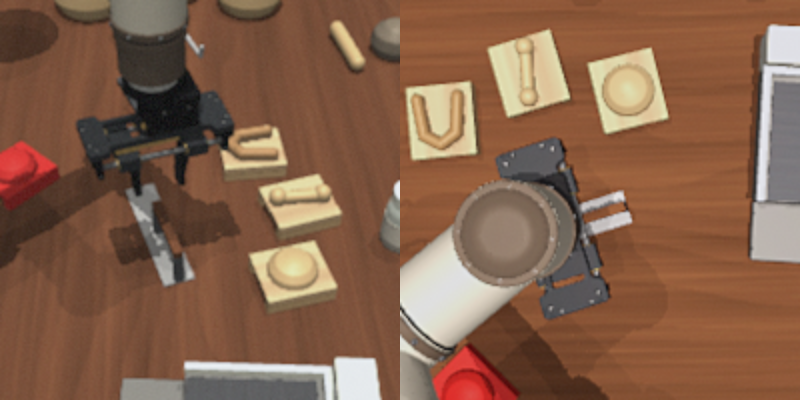

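The open gripper straddles the bar line just behind the forward post (side crop 150,190), well aligned. I'll descend and close.

```bash
python3 -m jog '0.6 1 1 -40 0; 0.6 0 0 -30 0; 0.6 0 0 -11 0; 0.6 0 0 0 0; 0.3 0 0 0 0'; python3 -m jog '0 0 0 0 0; 0 0 0 0 0; 0 0 0 0 0; 0 0 0 0 0; 0 0 0 0 0'
```

```text
time_s: 5.65
tcp_pos: [0.4371, 0.1423, 0.0507]
ee_rot: [[0.288, -0.958, 0.002], [-0.958, -0.288, 0.001], [-0.001, -0.002, -1.0]]
wrist_force: [0.1, 0.8, -0.1]
gripper_width: 0.553
gripper_force: 0.0
time_s: 6.28
tcp_pos: [0.4368, 0.1424, 0.0499]
ee_rot: [[0.288, -0.958, 0.001], [-0.958, -0.288, 0.001], [-0.0, -0.001, -1.0]]
wrist_force: [1.2, 0.7, 1.2]
gripper_width: 0.152
gripper_force: 30.0
```

Gripped. I'll lift, then swing the blade round to the dome board's heading (-94°).

```bash
python3 -m jog '0 0 0 15 0; 0 0 0 30 0; 0 0 0 35 0; 0 0 -10 0 -5; 0 0 -15 0 -8'; python3 -m jog '0 0 -20 0 -10; 0 -2 -20 0 -10; 0 -2 -20 0 -10; 0 -2 -20 0 -10; 0 -1 -15 0 -10'; python3 -m jog '0 0 -5 0 -10; 0 0 0 0 -10; 0 0 0 0 -7; 0 0 0 0 -4; 0 0 0 0 0'; python3 - <<'E'
from h import *
q=r.sense();print(q["tcp_pos"],np.degrees(np.arctan2(-q["ee_rot"][1,0],-q["ee_rot"][0,0])))
s=cap("side");t=cap("top")
cv2.imwrite("pics/l.png",np.hstack([cv2.resize(bgr(s)[100:300,200:400],None,fx=2,fy=2),cv2.resize(bgr(t)[110:310,150:350],None,fx=2,fy=2)]))
E
```

```text
time_s: 6.9
tcp_pos: [0.4352, 0.1165, 0.1292]
ee_rot: [[0.061, -0.998, -0.002], [-0.998, -0.061, -0.0], [0.0, 0.002, -1.0]]
wrist_force: [0.1, -0.1, -3.2]
gripper_width: 0.154
gripper_force: 30.0
time_s: 7.52
tcp_pos: [0.4276, 0.0208, 0.1286]
ee_rot: [[-0.727, -0.686, -0.003], [-0.686, 0.727, -0.001], [0.003, 0.002, -1.0]]
wrist_force: [0.4, -0.5, -3.6]
gripper_width: 0.157
gripper_force: 30.0
time_s: 8.15
tcp_pos: [0.4282, 0.0166, 0.1288]
ee_rot: [[-0.975, -0.221, -0.002], [-0.221, 0.975, -0.0], [0.002, 0.0, -1.0]]
wrist_force: [-0.5, -1.1, -3.9]
gripper_width: 0.155
gripper_force: 30.0
[0.42817566 0.01663885 0.12884705] 12.753266493034166
```

View pics/l.png

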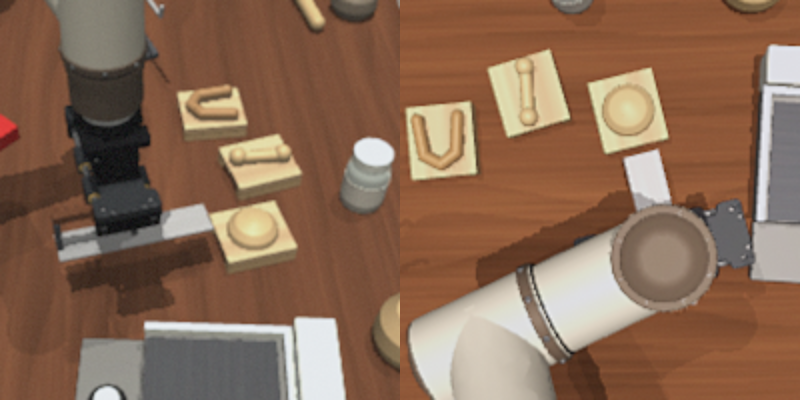

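The blade is held level-looking, tip at top crop (625–663,153), side crop (210,218), just short of the dome board. I'll check the tip's height by triangulation.

```bash
python3 - <<'E'
from h import *
np.set_printoptions(precision=1,suppress=True)
s=cap("side");t=cap("top")
ct=lambda p:np.array([150+(p[0]-400+.5)/2-.5,110+(p[1]+.5)/2-.5]); cs=lambda p:(np.array(p)+.5)/2-.5+[200,100]
for a,b in(((625,157),(207,206)),((663,150),(213,230))):
    x,e=tri(t,ct(a),s,cs(b));print(x*1000,e*1000)
# tail end side: handle end blade corner
print(proj(s,[.5501,.0443,.082]),cs((210,218)),proj(t,[.5501,.0443,.082]),ct((644,153.5)))
for d in(-23,23):
  p=np.array([428.2,16.6])-80*np.array([.975,.2215])+d*np.array([-.2215,.975]); print(proj(s,[p[0]/1e3,p[1]/1e3,.081]))
print("tail seen", cs((57,228)),cs((60,260)))
E
```

```text
[552.   63.9  77.8] [3.9]
[557.1  14.   86.9] [1.2]
[302.2 207.3] [304.8 208.8] [269.7 187.6] [271.8 186.5]
[228.  230.3]
[224.8 216.8]
tail seen [228.2 213.8] [229.8 229.8]
```

```bash
cat >> h.py <<'E'
def blade(z):
    """spatula blade from side view (light grey mask): yaw, tip centre at height z (top face), mm"""
    q=r.sense();T=q["tcp_pos"]; c=cap("side")
    hsv=cv2.cvtColor(c["pixels"],cv2.COLOR_RGB2HSV)
    m=((hsv[...,1]<45)&(hsv[...,2]>110)).astype(np.uint8)
    n,l,st,ce=cv2.connectedComponentsWithStats(m)
    e=np.array([-q["ee_rot"][0,0],-q["ee_rot"][1,0]]); 
    v,u=np.nonzero(m); P=onz(c,u,v,z)[:,:2]; d=P-T[:2]; a=d@e; b=d@np.array([-e[1],e[0]])
    k=(a<.14)&(a>-.1)&(abs(b)<.04); a=a[k]*1e3;b=b[k]*1e3
    res=[]
    for lo in range(-70,125,10):
        w=b[(a>lo)&(a<lo+10)]
        if len(w)>15: res.append((lo+5,w.min(),w.max()))
    return np.array(res),np.percentile(a,[.5,99.5])
E
python3 - <<'E'
from h import *
np.set_printoptions(precision=1,suppress=True)
R,x=blade(.082);print(R,x)
E
```

```text
[[-65.  -25.2  20.4]
 [-55.  -24.8  21.6]
 [-45.  -26.1  21.5]
 [-35.  -26.3  22.1]
 [-25.  -24.5  21.4]
 [ 35.  -21.6  -3.2]
 [ 45.  -23.7  -1.3]
 [ 55.  -23.2  -0.8]
 [ 65.  -25.9  15.9]
 [ 75.  -25.4  20.6]
 [ 85.  -25.   21.9]
 [ 95.  -25.7  21.2]
 [105.  -25.9  21.8]
 [115.  -26.1  22.4]
 [125.  -24.9  20.3]] [-75.3 128.3]
```

The blade is parallel to the tool and level, and the grip sits about 24 mm ahead of the spatula origin. I'll lower and slide under the dome board.

```bash
python3 -m jog '0 0 0 -30 0; 0 0 0 -30 0; 0 0 0 -12 0; 0 0 0 0 0; 0 10 2.3 0 0'; python3 -m jog '0 16 3.6 0 0; 0 16 3.6 0 0; 0 16 3.6 0 0; 0 16 3.6 0 0; 0 14 3.2 0 0';python3 -m jog '0 12 2.8 0 0; 0 7 1.5 0 0; 0 3.5 0.9 0 0; 0 0 0 0 0; 0 0 0 0 0'; python3 -m jog '0 0 0 5 0; 0 0 0 5 0; 0 0 0 5 0; 0 0 0 5 0; 0 0 0 0 0';
```

```text
time_s: 9.02
tcp_pos: [0.4398, 0.0194, 0.0585]
ee_rot: [[-0.975, -0.221, 0.001], [-0.221, 0.975, 0.0], [-0.001, 0.0, -1.0]]
wrist_force: [0.1, -0.2, -3.5]
gripper_width: 0.159
gripper_force: 30.0
time_s: 9.65
tcp_pos: [0.5193, 0.0374, 0.0587]
ee_rot: [[-0.975, -0.221, 0.003], [-0.221, 0.975, 0.001], [-0.003, 0.0, -1.0]]
wrist_force: [-0.2, -0.3, -3.2]
gripper_width: 0.155
gripper_force: 30.0
time_s: 10.28
tcp_pos: [0.5392, 0.0419, 0.0576]
ee_rot: [[-0.975, -0.22, -0.001], [-0.22, 0.975, -0.0], [0.001, 0.0, -1.0]]
wrist_force: [0.3, -0.2, -3.8]
gripper_width: 0.156
gripper_force: 30.0
time_s: 10.9
tcp_pos: [0.5399, 0.0421, 0.078]
ee_rot: [[-0.975, -0.221, 0.001], [-0.221, 0.975, 0.0], [-0.001, 0.0, -1.0]]
wrist_force: [0.1, 0.2, -6.0]
gripper_width: 0.159
gripper_force: 30.0
```

```bash
python3 -m jog '0 0 0 10 0; 0 0 0 15 0; 0 0 0 15 0; 0 0 0 10 0; 0 0 0 0 0'; python3 - <<'E'
from h import *
s=cap("side");t=cap("top")
cv2.imwrite("pics/m.png",np.hstack([cv2.resize(bgr(s)[120:270,220:370],None,fx=2.6,fy=2.6,interpolation=2),cv2.resize(bgr(t)[120:270,180:330],None,fx=2.6,fy=2.6,interpolation=2)]))
E
```

```text
time_s: 11.52
tcp_pos: [0.5405, 0.0423, 0.129]
ee_rot: [[-0.975, -0.221, 0.003], [-0.221, 0.975, 0.001], [-0.003, 0.0, -1.0]]
wrist_force: [0.2, 0.3, -6.4]
gripper_width: 0.155
gripper_force: 30.0
```

View pics/m.png

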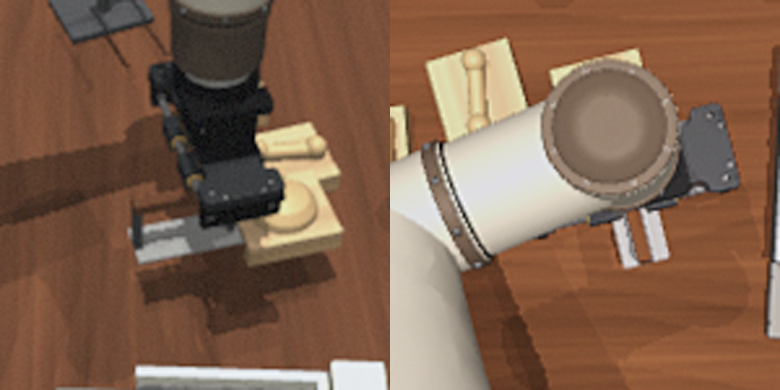

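The dome board is up on the blade (side crop corners ~(241,247), (341,230), (318,178)). I'll check how it sits relative to the tool and work out the move to the right slot.

```bash
cat >> h.py <<'E'
O=np.array([538.3,-289.3]); XS=np.array([.9965,-.083]); YS=np.array([.083,.9965])
def place(slot_y,off=79,x=-8,lat=0):
    """TCP xy (mm) so a board 'off' ahead of TCP lands at slot (yaw -4.8)"""
    return O+(x-off)*XS+(slot_y-lat)*YS
E
python3 - <<'E'
from h import *
np.set_printoptions(precision=1,suppress=True)
q=r.sense();T=q["tcp_pos"]*1e3;e=-q["ee_rot"][:2,0];n=np.array([-e[1],e[0]])
s=cap("side")
for p in((241,247),(341,230),(318,178)):
    u=(np.array(p)+.5)/2.6-.5+[220,120]; P=onz(s,u[0],u[1],.090)[:2]*1e3-T[:2]; print("in tool frame",P@e,P@n)
for y in(-108,0,108): print(y,place(y))
E
```

```text
in tool frame 26.605805171089365 -37.7785197126522
in tool frame 132.00001209121214 -43.1649952072438
in tool frame 135.92245363825495 31.271658390877647
-108 [ 442.6 -389.7]
0 [ 451.6 -282.1]
108 [ 460.6 -174.5]
```

```bash
python3 -m jog '0 -5 0 15 0; 0 -10 -5 15 -1.6; 0 -15 -10 15 -2; 0 -15 -15 0 -2; 0 -15 -20 0 -2'; python3 -m jog '0 -12 -25 0 -2; 0 -8 -27 0 -2; 0 -5 -27 0 -2; 0 -3 -27 0 -2; 0 -2 -27 0 -2';python3 -m jog '0 -2 -27 0 0; 0 -2 -27 0 0; 0 -2 -27 0 0; 0 -2 -27 0 0; 0 -2 -27 0 0'; python3 -m jog '0 0 -27 0 0; 0 0 -25 0 0; 0 0 -20 0 0; 0 0 -18 0 0; 0 0 -13 0 0';python3 -m jog '0 0 -8 0 0; 0 0 -4 0 0; 0 0 0 0 0; 0 0 0 0 0; 0 0 0 0 0'; python3 - <<'E'
from h import *
q=r.sense();print(q["tcp_pos"],q["wrist_force"],np.degrees(np.arctan2(-q["ee_rot"][1,0],-q["ee_rot"][0,0])))
s=cap("side");t=cap("top")
cv2.imwrite("pics/n.png",np.hstack([cv2.resize(bgr(s)[225:420,210:400],None,fx=2,fy=2,interpolation=2),cv2.resize(bgr(t)[110:305,310:500],None,fx=2,fy=2,interpolation=2)]))
E
```

```text
time_s: 12.3
tcp_pos: [0.4781, -0.009, 0.1726]
ee_rot: [[-0.996, -0.088, -0.001], [-0.088, 0.996, 0.0], [0.0, 0.0, -1.0]]
wrist_force: [0.6, -0.3, -6.3]
gripper_width: 0.159
gripper_force: 30.0
time_s: 12.92
tcp_pos: [0.4479, -0.1426, 0.1721]
ee_rot: [[-0.996, 0.088, -0.002], [0.088, 0.996, 0.0], [0.002, -0.0, -1.0]]
wrist_force: [0.8, 0.6, -5.9]
gripper_width: 0.155
gripper_force: 30.0
time_s: 13.55
tcp_pos: [0.4378, -0.2773, 0.1719]
ee_rot: [[-0.996, 0.087, -0.002], [0.087, 0.996, 0.001], [0.002, 0.0, -1.0]]
wrist_force: [1.6, 0.1, -6.7]
gripper_width: 0.16
gripper_force: 30.0
time_s: 14.18
tcp_pos: [0.4394, -0.3799, 0.1724]
ee_rot: [[-0.996, 0.085, -0.0], [0.085, 0.996, 0.0], [0.0, 0.0, -1.0]]
wrist_force: [-1.1, 0.4, -7.2]
gripper_width: 0.153
gripper_force: 30.0
time_s: 14.8
tcp_pos: [0.4399, -0.3906, 0.1727]
ee_rot: [[-0.996, 0.084, 0.0], [0.084, 0.996, 0.0], [-0.0, 0.0, -1.0]]
wrist_force: [-0.6, -1.0, -7.1]
gripper_width: 0.153
gripper_force: 30.0
[ 0.43985261 -0.39059727  0.17274995] [-0.55449531 -1.0227231  -7.08741612] -4.82716652843388
```

View pics/n.png

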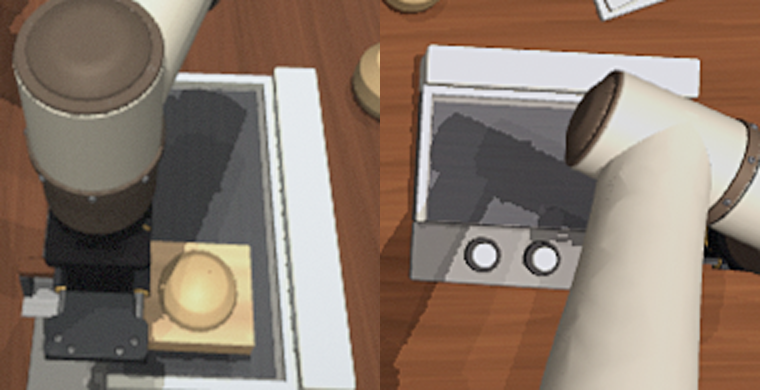

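The side crop shows the board's far-end corners at (251,245) and (253,345), over the right part of the bed. I'll measure where it sits in the scanner frame.

```bash
python3 - <<'E'
from h import *
np.set_printoptions(precision=1,suppress=True)
s=cap("side")
q=r.sense();T=q["tcp_pos"]*1e3
W=[]
for z in(.132,.135):
  W=[]
  for p in((251,245),(253,345),(150,352)):
    u=(np.array(p)+.5)/2-.5+[210,225]; P=onz(s,u[0],u[1],z)[:2]*1e3; W.append([(P-O)@XS,(P-O)@YS]);
  W=np.array(W);print(W.tolist())
print("tcp",(T[:2]-O)@XS,(T[:2]-O)@YS)
# fence inner/bed edge check
for p in((283,378),(265,85)):
    u=(np.array(p)+.5)/2-.5+[210,225]; P=onz(s,u[0],u[1],.062)[:2]*1e3; print("fence",(P-O)@XS,(P-O)@YS)
E
```

```text
[[45.19872324553342, -62.369711078509916], [42.06237832827697, -152.174474871289], [-49.025368760013045, -161.05269545656688]]
[[44.80591880141368, -63.551424270350125], [41.68211690532987, -152.9970365401422], [-49.041347691580256, -161.8397509194021]]
tcp -89.72397420293805 -109.27804727715287
fence 77.67062617138373 -161.1973102236617
fence 82.10169206833923 162.52098489934846
```

Board is centred near scanner (-7,-106), within 2° of square. I'll lower until it rests and the blade hangs free in the tunnel, then withdraw.

```bash
python3 -m jog '0 0 -1 -15 0; 0 0 0 -20 0; 0 0 0 -12 0; 0 0 0 -5 0; 0 0 0 -3 0'; python3 -m jog '0 0 0 -3 0; 0 0 0 -3 0; 0 0 0 -3 0; 0 0 0 -1 0; 0 0 0 0 0'
```

```text
time_s: 15.58
tcp_pos: [0.44, -0.3922, 0.1176]
ee_rot: [[-0.996, 0.085, 0.0], [0.085, 0.996, -0.0], [-0.0, -0.0, -1.0]]
wrist_force: [-0.5, -0.8, -6.6]
gripper_width: 0.159
gripper_force: 30.0
time_s: 16.2
tcp_pos: [0.4399, -0.392, 0.1078]
ee_rot: [[-0.996, 0.085, 0.0], [0.085, 0.996, -0.0], [-0.0, -0.0, -1.0]]
wrist_force: [-0.4, -0.5, -3.2]
gripper_width: 0.159
gripper_force: 30.0
```

```bash
python3 -m jog '0 -8 0.7 0 0; 0 -16 1.3 0 0; 0 -20 1.7 0 0; 0 -20 1.7 0 0; 0 -20 1.7 0 0'; python3 -m jog '0 -20 1.7 0 0; 0 -16 1.3 0 0; 0 0 0 40 0; 0 0 0 30 0; 0 0 0 0 0'; python3 - <<'E'
from h import *
q=r.sense();print(q["tcp_pos"],q["wrist_force"])
for i in "n":
  t=cap("top");s=cap("side")
  cv2.imwrite("pics/o.png",np.hstack([cv2.resize(bgr(s)[225:420,210:400],None,fx=2,fy=2,interpolation=2),cv2.resize(bgr(t)[110:305,145:340],None,fx=2,fy=2,interpolation=2)]))
E
```

```text
time_s: 16.82
tcp_pos: [0.3541, -0.3847, 0.1078]
ee_rot: [[-0.996, 0.085, -0.0], [0.085, 0.996, -0.0], [0.0, -0.0, -1.0]]
wrist_force: [0.5, -0.4, -3.5]
gripper_width: 0.157
gripper_force: 30.0
time_s: 17.45
tcp_pos: [0.3208, -0.3829, 0.1801]
ee_rot: [[-0.996, 0.085, 0.005], [0.084, 0.996, -0.004], [-0.006, -0.003, -1.0]]
wrist_force: [0.1, 1.2, -3.4]
gripper_width: 0.153
gripper_force: 30.0
[ 0.32079447 -0.38291346  0.18008044] [ 0.0748168   1.17688426 -3.44235982]
```

View pics/o.png

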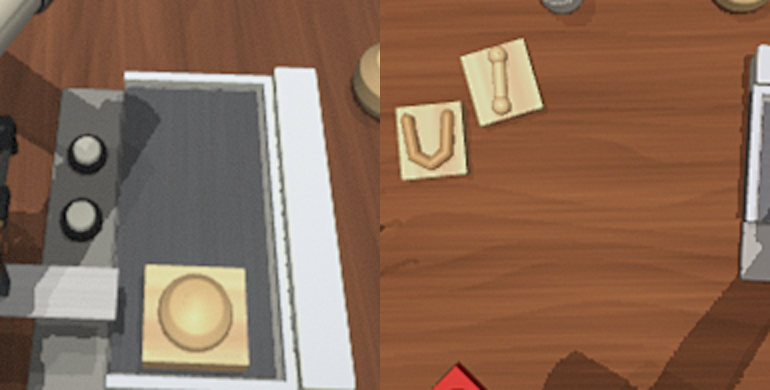

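The dome board lies flat well inside the fence (side crop 143–248, 265–368). The bone board has been knocked: it is now at top crop (461,56)…(543,105), and the jaw is unchanged. I'll remeasure with masks.

```bash
cat >> h.py <<'E'
def boards(zs=.026,roi=((120,100),(300,215))):
    c=cap("top");hsv=cv2.cvtColor(c["pixels"],cv2.COLOR_RGB2HSV)
    (x0,y0),(x1,y1)=roi; m=np.zeros(hsv.shape[:2],np.uint8)
    k=(hsv[...,2]>150)&(hsv[...,1]>30)&(hsv[...,0]>10)&(hsv[...,0]<35); m[y0:y1,x0:x1]=k[y0:y1,x0:x1]
    for C in cv2.findContours(m,cv2.RETR_EXTERNAL,cv2.CHAIN_APPROX_NONE)[0]:
        if cv2.contourArea(C)<500: continue
        P=onz(c,C[:,0,0],C[:,0,1],zs)[:,:2]*1e3
        (ctr,wh,a)=cv2.minAreaRect(P.astype(np.float32)); print("px",C[:,0].mean(0),"ctr",np.round(ctr,1),"size",np.round(wh,1),"ang",round(a,1))
E
python3 - <<'E'
from h import *
t=cap("top")
boards()
L=np.array([(461,56),(527,39),(543,105),(477,124)],float); L=(L+.5)/2-.5+[145-190,110]
print(board(t,L,.026))
L=np.array([(397,105),(462,101),(467,174),(402,179)],float); L=(L+.5)/2-.5+[145-190,110]
print(board(t,L,.026))
E
```

```text
px [169.85185185 179.80740741] ctr [584.1 322.7] size [103.3  93.5] ang 4.5
px [205.13178295 150.36434109] ctr [663.6 223.5] size [102.7  92.8] ang 15.4
(array([664.3060909 , 221.56685877]), np.float64(12.629850580571421), array([95.1249954 , 95.41224613, 95.37864507, 98.24468406]))
(array([584.61871821, 320.20613917]), np.float64(3.435041381053268), array([ 91.19558899, 102.07106747,  90.83072766, 103.67438994]))
```

```bash
python3 -m jog '0 12 15 0 0; 0 20 30 0 0; 0 20 40 0 0; 0 15 45 0 2; 0 12 45 0 2'; python3 -m jog '0 12 45 0 2; 0 12 45 0 2; 0 12 45 0 2; 0 10 45 0 2; 0 10 45 0 2'; python3 -m jog '0 8 45 0 2; 0 6 40 0 2; 0 4 30 0 2; 0 1 25 0 0.2; 0 0 13 0 0'; python3 -m jog '0 0 0 -30 0; 0 0 0 -40 0; 0 0 0 -30 0; 0 0 0 -15 0; 0 0 0 0 0'; python3 - <<'E'
from h import *
q=r.sense();T=q["tcp_pos"]*1e3;print(T,np.degrees(np.arctan2(-q["ee_rot"][1,0],-q["ee_rot"][0,0])))
boards()
E
```

```text
time_s: 18.27
tcp_pos: [0.3986, -0.2054, 0.1763]
ee_rot: [[-1.0, 0.014, -0.003], [0.014, 1.0, 0.0], [0.003, 0.0, -1.0]]
wrist_force: [1.0, 0.4, -2.9]
gripper_width: 0.155
gripper_force: 30.0
time_s: 18.9
tcp_pos: [0.4542, 0.0195, 0.1764]
ee_rot: [[-0.987, -0.16, -0.002], [-0.16, 0.987, -0.001], [0.002, -0.001, -1.0]]
wrist_force: [1.0, -1.2, -2.8]
gripper_width: 0.156
gripper_force: 30.0
time_s: 19.52
tcp_pos: [0.4732, 0.1719, 0.1762]
ee_rot: [[-0.964, -0.266, -0.002], [-0.266, 0.964, -0.002], [0.003, -0.001, -1.0]]
wrist_force: [-0.1, -1.5, -4.3]
gripper_width: 0.154
gripper_force: 30.0
time_s: 20.15
tcp_pos: [0.4727, 0.1699, 0.061]
ee_rot: [[-0.964, -0.264, -0.004], [-0.264, 0.965, -0.003], [0.004, -0.002, -1.0]]
wrist_force: [-0.2, -0.1, -2.9]
gripper_width: 0.154
gripper_force: 30.0
[472.66646185 169.94515818  61.01157033] 15.310801717292192
px [181.95454545 186.95454545] ctr [572.8 281.6] size [204.6 126.4] ang 75.0
px [178.23754789 146.3908046 ] ctr [653.4 314.4] size [113.1 286.5] ang 6.4
```

```bash
python3 -m jog '0 0 0 -4 0; 0 8 2.2 0 0; 0 16 4.3 0 0; 0 18 4.9 0 0; 0 18 4.9 0 0'; python3 -m jog '0 18 4.9 0 0; 0 16 4.3 0 0; 0 12 3.2 0 0; 0 7 1.9 0 0; 0 0 0 0 0'; python3 -m jog '0 0 0 5 0; 0 0 0 5 0; 0 0 0 5 0; 0 0 0 5 0; 0 0 0 0 0'
```

```text
time_s: 20.82
tcp_pos: [0.5351, 0.1879, 0.0593]
ee_rot: [[-0.964, -0.265, 0.001], [-0.265, 0.964, 0.001], [-0.001, 0.0, -1.0]]
wrist_force: [-0.7, -0.5, -4.7]
gripper_width: 0.162
gripper_force: 30.0
time_s: 21.45
tcp_pos: [0.5869, 0.2018, 0.0585]
ee_rot: [[-0.964, -0.264, -0.0], [-0.264, 0.964, -0.0], [0.0, 0.0, -1.0]]
wrist_force: [-0.4, 0.3, -3.0]
gripper_width: 0.153
gripper_force: 30.0
time_s: 22.08
tcp_pos: [0.5869, 0.2019, 0.0791]
ee_rot: [[-0.964, -0.265, 0.001], [-0.265, 0.964, 0.0], [-0.001, 0.0, -1.0]]
wrist_force: [0.7, 0.1, -7.1]
gripper_width: 0.153
gripper_force: 30.0
```

```bash
python3 -m jog '0 0 0 10 0; 0 0 0 20 0; 0 0 0 20 0; 0 0 0 10 0; 0 0 0 0 0'; python3 - <<'E'
from h import *
s=cap("side");t=cap("top")
cv2.imwrite("pics/p.png",np.hstack([cv2.resize(bgr(s)[90:280,220:410],None,fx=2,fy=2,interpolation=2),cv2.resize(bgr(t)[110:300,145:335],None,fx=2,fy=2,interpolation=2)]))
E
```

```text
time_s: 22.7
tcp_pos: [0.5871, 0.202, 0.1395]
ee_rot: [[-0.964, -0.264, 0.001], [-0.264, 0.964, 0.001], [-0.002, 0.001, -1.0]]
wrist_force: [-0.4, -0.3, -7.0]
gripper_width: 0.153
gripper_force: 30.0
```

View pics/p.png

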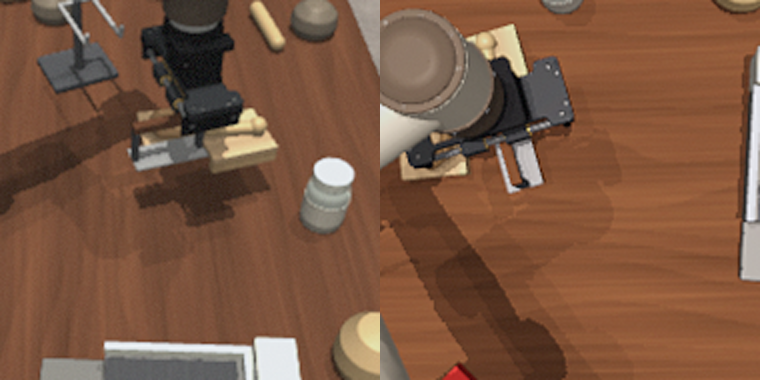

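The bone board rides on the blade (side crop 205–275, 125–170). Next is the middle slot.

```bash
python3 -m jog '0 -5 -3 10 0; 0 -12 -8 12 0; 0 -18 -15 12 -1; 0 -20 -20 0 -2; 0 -20 -25 0 -2'; python3 -m jog '0 -16 -28 0 -2; 0 -12 -28 0 -2; 0 -8 -28 0 -2; 0 -5 -28 0 -2; 0 -4 -28 0 -2'; python3 -m jog '0 -4 -28 0 -2; 0 -4 -28 0 -2; 0 -3 -28 0 -1; 0 -2 -28 0 0; 0 -2 -28 0 0'; python3 -m jog '0 -2 -28 0 0; 0 -1.5 -28 0 0; 0 0 -25 0 0; 0 0 -20 0 0; 0 0 -15 0 0';  python3 -m jog '0 0 -10 0 0; 0 0 -6 0 0; 0 0 -3 0 0; 0 0 0 0 0; 0 0 0 0 0'; python3 - <<'E'
from h import *
q=r.sense();T=q["tcp_pos"]*1e3;print(T,np.degrees(np.arctan2(-q["ee_rot"][1,0],-q["ee_rot"][0,0])),(T[:2]-O)@XS,(T[:2]-O)@YS)
s=cap("side")
cv2.imwrite("pics/q.png",cv2.resize(bgr(s)[225:420,210:400],None,fx=3,fy=3,interpolation=2))
E
```

```text
time_s: 23.42
tcp_pos: [0.5105, 0.1299, 0.1738]
ee_rot: [[-0.984, -0.179, 0.001], [-0.179, 0.984, 0.001], [-0.001, 0.0, -1.0]]
wrist_force: [0.4, -0.8, -5.2]
gripper_width: 0.158
gripper_force: 30.0
time_s: 24.05
tcp_pos: [0.4657, -0.0104, 0.1738]
ee_rot: [[-1.0, -0.005, 0.002], [-0.005, 1.0, 0.0], [-0.002, 0.0, -1.0]]
wrist_force: [1.0, 0.2, -6.5]
gripper_width: 0.155
gripper_force: 30.0
time_s: 24.68
tcp_pos: [0.4508, -0.1502, 0.1738]
ee_rot: [[-0.997, 0.081, 0.002], [0.081, 0.997, -0.0], [-0.002, 0.0, -1.0]]
wrist_force: [0.0, -0.4, -6.1]
gripper_width: 0.153
gripper_force: 30.0
time_s: 25.3
tcp_pos: [0.4475, -0.266, 0.1735]
ee_rot: [[-0.997, 0.082, 0.001], [0.082, 0.997, -0.0], [-0.001, -0.0, -1.0]]
wrist_force: [-0.6, -0.2, -6.3]
gripper_width: 0.157
gripper_force: 30.0
time_s: 25.92
tcp_pos: [0.4482, -0.2839, 0.1726]
ee_rot: [[-0.997, 0.081, -0.0], [0.081, 0.997, 0.0], [0.0, 0.0, -1.0]]
wrist_force: [-0.2, -0.3, -5.4]
gripper_width: 0.155
gripper_force: 30.0
[ 448.24512327 -283.90976914  172.57259685] -4.634308422217756 -90.18707382067561 -2.1031897206525487
```

View pics/q.png

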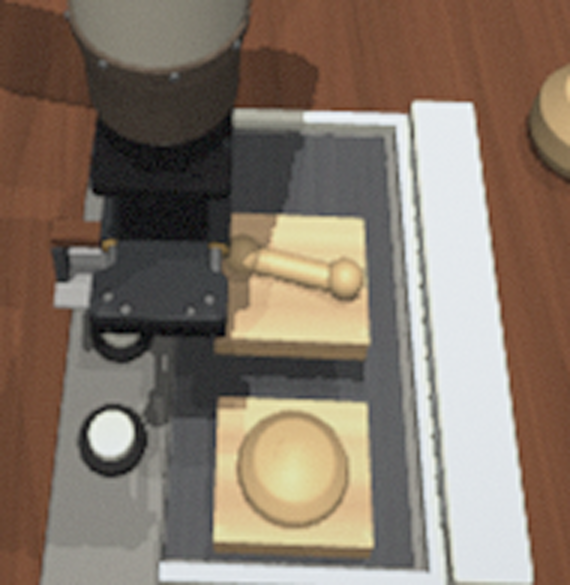

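The bone board's far-end top corners are at (363,217) and (369,347), and the dome's top face runs (218,397)–(369,545). I'll measure both in the scanner frame.

```bash
cat >> h.py <<'E'
def sc(c,P,z):
    P=(np.array(P,float)+.5)/3-.5+[210,225]; Q=onz(c,P[:,0],P[:,1],z)[:,:2]*1e3-O
    return np.round(np.stack([Q@XS,Q@YS],-1),1).tolist()
E
python3 - <<'E'
from h import *
s=cap("side")
print("bone",sc(s,[(363,217),(369,347),(215,340)],.134))
print("dome",sc(s,[(217,398),(369,400),(372,548),(214,543)],.076))
E
```

```text
bone [[41.2, 43.1], [40.7, -49.7], [-58.9, -48.6]]
dome [[-56.6, -64.9], [46.1, -62.6], [43.3, -154.7], [-55.5, -155.2]]
```

```bash
python3 -m jog '0 0.2 3 -15 0; 0 0 0 -20 0; 0 0 0 -12 0; 0 0 0 -5 0; 0 0 0 -3 0'; python3 -m jog '0 0 0 -3 0; 0 0 0 -3 0; 0 0 0 -3 0; 0 0 0 -1 0; 0 0 0 0 0'; python3 -m jog '0 -8 0.7 0 0; 0 -16 1.3 0 0; 0 -20 1.7 0 0; 0 -20 1.7 0 0; 0 -20 1.7 0 0'; python3 -m jog '0 -20 1.7 0 0; 0 -3 0 10 0; 0 0 0 40 0; 0 0 20 25 0; 0 0 30 0 0'
```

```text
time_s: 26.65
tcp_pos: [0.4487, -0.2814, 0.1176]
ee_rot: [[-0.997, 0.081, 0.0], [0.081, 0.997, -0.0], [-0.0, -0.0, -1.0]]
wrist_force: [0.1, -0.1, -6.5]
gripper_width: 0.158
gripper_force: 30.0
time_s: 27.28
tcp_pos: [0.4486, -0.2813, 0.1078]
ee_rot: [[-0.997, 0.081, 0.001], [0.081, 0.997, -0.0], [-0.001, -0.0, -1.0]]
wrist_force: [-0.1, 0.2, -3.7]
gripper_width: 0.158
gripper_force: 30.0
time_s: 27.9
tcp_pos: [0.3625, -0.2739, 0.1077]
ee_rot: [[-0.997, 0.082, -0.0], [0.082, 0.997, 0.0], [0.0, 0.0, -1.0]]
wrist_force: [-0.1, -0.2, -3.0]
gripper_width: 0.155
gripper_force: 30.0
time_s: 28.52
tcp_pos: [0.3436, -0.2229, 0.1858]
ee_rot: [[-0.997, 0.082, 0.007], [0.082, 0.997, -0.002], [-0.008, -0.002, -1.0]]
wrist_force: [0.0, 1.0, -3.2]
gripper_width: 0.156
gripper_force: 30.0
```

Before fetching the jaw board: coming from the near side, the gripper body (±95 mm across) would hit the hook's prong tips. The tunnel is open at both ends, so I'll come from the far side instead, with the spatula reversed. First I'll remeasure the jaw and jar, and check the placed boards.

```bash
python3 - <<'E'
from h import *
q=r.sense();print(q["tcp_pos"],q["joints"])
boards()
t=cap("top"); print("jar top",onz(t,232,92,.1)*1e3)
s=cap("side")
cv2.imwrite("pics/r.png",cv2.resize(bgr(s)[225:420,210:400],None,fx=3,fy=3,interpolation=2))
E
```

```text
[ 0.34361626 -0.22285323  0.18575153] [-9.95899275e+00  2.86529987e+00 -3.19358639e+01  6.32734333e-02
 -5.47602495e+01 -8.47999387e+01]
px [169.84444444 179.81481481] ctr [583.7 322.7] size [104.1  93.5] ang 4.5
jar top [799.7041752  136.62195095 100.        ]
```

View pics/r.png

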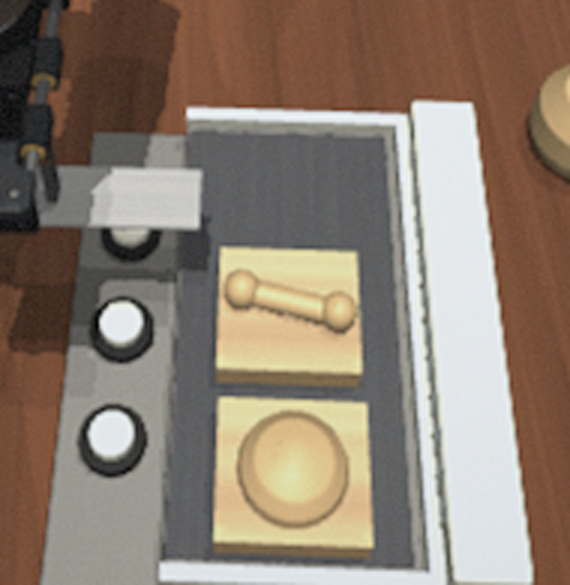

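Bone and dome lie flat side by side inside the fence (bone 217–360, 248–385; dome 215–372, 397–550). The jaw is unchanged at (584,321). I'll swing the empty spatula round and go to the far side of the jaw board.

```bash
python3 -m jog '0 10 20 5 4; 0 22 32 5 8; 0 22 32 0 10; 0 22 32 0 10; 0 22 32 0 10'; python3 -m jog '0 22 32 0 10; 0 22 32 0 10; 0 22 32 0 10; 0 22 32 0 10; 0 25 30 0 10';  python3 -m jog '0 25 28 0 10; 0 25 28 0 10; 0 25 26 0 10; 0 25 26 0 10; 0 25 26 0 10'; python3 -m jog '0 25 26 0 10; 0 25 26 0 10; 0 20 26 0 10; 0 20 20 0 10; 0 10 15 0 10'; python3 -m jog '0 0 10 0 7; 0 0 0 0 0; 0 0 0 0 0'; python3 - <<'E'
from h import *
q=r.sense();T=q["tcp_pos"]*1e3;print(T,np.degrees(np.arctan2(-q["ee_rot"][1,0],-q["ee_rot"][0,0])),q["joints"])
E
```

```text
time_s: 29.3
tcp_pos: [0.4406, -0.0738, 0.193]
ee_rot: [[-0.792, -0.611, 0.001], [-0.611, 0.792, -0.0], [-0.0, -0.001, -1.0]]
wrist_force: [0.9, -0.1, -3.1]
gripper_width: 0.161
gripper_force: 30.0
time_s: 29.92
tcp_pos: [0.5536, 0.0842, 0.1926]
ee_rot: [[-0.041, -0.999, -0.0], [-0.999, 0.041, -0.0], [0.0, 0.0, -1.0]]
wrist_force: [-0.7, 0.2, -2.4]
gripper_width: 0.157
gripper_force: 30.0
time_s: 30.55
tcp_pos: [0.6788, 0.2177, 0.1919]
ee_rot: [[0.739, -0.674, -0.001], [-0.674, -0.739, -0.001], [0.0, 0.001, -1.0]]
wrist_force: [0.2, -0.1, -3.6]
gripper_width: 0.156
gripper_force: 30.0
time_s: 31.18
tcp_pos: [0.7786, 0.3305, 0.1902]
ee_rot: [[0.991, 0.133, -0.002], [0.133, -0.991, -0.002], [-0.002, 0.001, -1.0]]
wrist_force: [-0.1, 0.1, -3.3]
gripper_width: 0.156
gripper_force: 30.0
time_s: 31.55
tcp_pos: [0.7777, 0.3397, 0.192]
ee_rot: [[0.969, 0.245, -0.001], [0.245, -0.969, -0.001], [-0.001, 0.001, -1.0]]
wrist_force: [0.5, -0.2, -3.3]
gripper_width: 0.157
gripper_force: 30.0
[777.65598698 339.66889522 192.03804165] -165.79531014193293 [ 3.44546942e+01  4.73233492e+01  4.00958618e+01  1.55214139e-02
 -8.28415120e+01  6.97480721e+01]
```

```bash
python3 -m jog '0 -2 -2 0 -5; 0 -2 -1.5 0 -4.6; 0 0 0 -30 0; 0 0 0 -40 0; 0 0 0 -40 0'; python3 -m jog '0 0 0 -20 0; 0 0 0 -4 0; 0 0 0 0 0; 0 0 0 0 0';  python3 - <<'E'
from h import *
np.set_printoptions(precision=1,suppress=True)
q=r.sense();T=q["tcp_pos"]*1e3;print(T,np.degrees(np.arctan2(-q["ee_rot"][1,0],-q["ee_rot"][0,0])))
R,x=blade(.011);print(R,x)
s=cap("side");t=cap("top")
cv2.imwrite("pics/s.png",np.hstack([cv2.resize(bgr(s)[70:220,240:420],None,fx=2.2,fy=2.2,interpolation=2),cv2.resize(bgr(t)[90:240,100:280],None,fx=2.2,fy=2.2,interpolation=2)]))
E
```

```text
time_s: 32.17
tcp_pos: [0.7737, 0.3361, 0.0824]
ee_rot: [[0.997, 0.08, 0.001], [0.08, -0.997, 0.0], [0.001, -0.0, -1.0]]
wrist_force: [-0.3, 0.4, -3.9]
gripper_width: 0.155
gripper_force: 30.0
time_s: 32.67
tcp_pos: [0.7746, 0.3376, 0.0614]
ee_rot: [[0.997, 0.083, 0.004], [0.083, -0.997, 0.002], [0.004, -0.002, -1.0]]
wrist_force: [-0.5, -0.5, -2.5]
gripper_width: 0.161
gripper_force: 30.0
[774.6 337.6  61.4] -175.25807624434077
[[-65.  -23.5  22.4]
 [-55.  -24.8  21.6]
 [-35.  -21.9  18.7]
 [-25.  -23.1  17.9]
 [ 25.  -24.4  20.9]
 [ 35.  -25.6  20.5]
 [ 45.  -26.8  19.3]
 [ 55.  -27.7  22.8]
 [ 65.  -23.9  21.6]
 [ 75.  -25.2  20.4]
 [ 85.  -26.4  19.2]
 [ 95.  -26.8  22.7]
 [105.  -23.9  21.5]
 [115.  -25.2  20.3]
 [125.  -25.6  19.1]] [-79.5 124.5]
```

View pics/s.png

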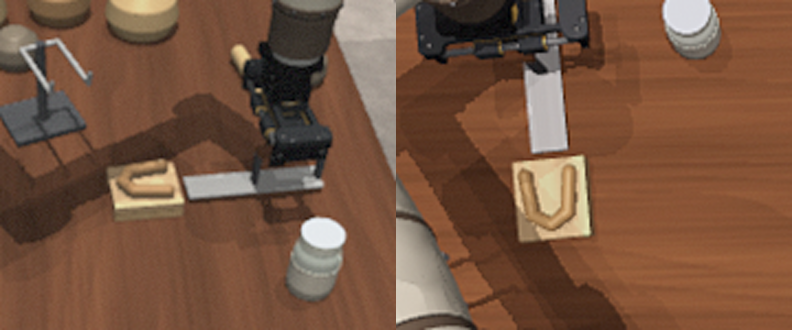

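The blade lies in line with the jaw board's tunnel, tip (548,151) versus far-edge centre (550,159), just clear of it. I'll slide in along -x and lift.

```bash
python3 -m jog '0 0 0 -3.5 0; 0 -8 -0.7 0 0; 0 -16 -1.3 0 0; 0 -18 -1.5 0 0; 0 -18 -1.5 0 0'; python3 -m jog '0 -18 -1.5 0 0; 0 -16 -1.3 0 0; 0 -10 -0.8 0 0; 0 -5 -0.4 0 0; 0 0 0 0 0'; python3 -m jog '0 0 0 5 0; 0 0 0 5 0; 0 0 0 5 0; 0 0 0 5 0; 0 0 0 0 0'
```

```text
time_s: 33.45
tcp_pos: [0.7123, 0.3319, 0.0551]
ee_rot: [[0.997, 0.083, -0.0], [0.083, -0.997, -0.0], [-0.0, 0.0, -1.0]]
wrist_force: [-0.1, 0.4, -3.1]
gripper_width: 0.159
gripper_force: 30.0
time_s: 34.08
tcp_pos: [0.6645, 0.3282, 0.0554]
ee_rot: [[0.997, 0.083, 0.0], [0.083, -0.997, 0.0], [0.0, -0.0, -1.0]]
wrist_force: [-0.1, 0.2, -4.2]
gripper_width: 0.155
gripper_force: 30.0
time_s: 34.7
tcp_pos: [0.6648, 0.3282, 0.0756]
ee_rot: [[0.997, 0.083, 0.001], [0.083, -0.997, 0.001], [0.001, -0.001, -1.0]]
wrist_force: [-0.8, 0.7, -5.5]
gripper_width: 0.157
gripper_force: 30.0
```

```bash
python3 -m jog '0 0 0 12 0; 0 0 0 25 0; 0 0 0 28 0; 0 0 -5 28 0; 0 -4 -12 14 0'; python3 -m jog '0 -8 -20 0 -2; 0 -10 -24 0 -4; 0 -10 -24 0 -6; 0 -10 -24 0 -8; 0 -10 -24 0 -9'; python3 -m jog '0 -10 -24 0 -9; 0 -10 -24 0 -9; 0 -10 -24 0 -9; 0 -10 -24 0 -9; 0 -10 -24 0 -9'; python3 -m jog '0 -10 -20 0 -9; 0 -10 -20 0 -9; 0 -10 -20 0 -9; 0 -10 -20 0 -9; 0 -10 -20 0 -9'; python3 -m jog '0 -10 -20 0 -9; 0 -10 -20 0 -9; 0 -10 -20 0 -9; 0 -8 -20 0 -8; 0 -7 -20 0 -8'; python3 - <<'E'
from h import *
q=r.sense();T=q["tcp_pos"]*1e3;print(T,q["wrist_force"],np.degrees(np.arctan2(-q["ee_rot"][1,0],-q["ee_rot"][0,0])))
E
```

```text
time_s: 35.33
tcp_pos: [0.6612, 0.3115, 0.1848]
ee_rot: [[0.997, 0.083, 0.004], [0.083, -0.997, 0.002], [0.004, -0.002, -1.0]]
wrist_force: [0.3, 0.0, -5.6]
gripper_width: 0.161
gripper_force: 30.0
time_s: 35.95
tcp_pos: [0.6112, 0.1934, 0.1819]
ee_rot: [[0.909, -0.416, -0.001], [-0.416, -0.909, -0.001], [-0.001, 0.001, -1.0]]
wrist_force: [0.1, 0.6, -6.1]
gripper_width: 0.157
gripper_force: 30.0
time_s: 36.58
tcp_pos: [0.561, 0.0735, 0.1821]
ee_rot: [[0.349, -0.937, -0.001], [-0.937, -0.349, -0.0], [-0.0, 0.001, -1.0]]
wrist_force: [0.9, 0.3, -6.0]
gripper_width: 0.156
gripper_force: 30.0
time_s: 37.2
tcp_pos: [0.5107, -0.0262, 0.1822]
ee_rot: [[-0.416, -0.909, -0.001], [-0.909, 0.416, -0.0], [0.001, 0.001, -1.0]]
wrist_force: [0.0, 0.4, -5.0]
gripper_width: 0.158
gripper_force: 30.0
time_s: 37.83
tcp_pos: [0.4656, -0.1259, 0.1822]
ee_rot: [[-0.924, -0.382, -0.001], [-0.382, 0.924, 0.0], [0.001, 0.001, -1.0]]
wrist_force: [-0.1, 0.1, -5.5]
gripper_width: 0.159
gripper_force: 30.0
[ 465.60827279 -125.87197811  182.23003937] [-0.08483588  0.13718753 -5.50768075] 22.452051961280333
```

```bash
python3 -m jog '0 -4 -16 0 -8; 0 -2 -14 0 -8; 0 -2 -10 0 -6; 0 0 -6 -3 -3.5; 0 0 -4 -4 -1.7'; python3 -m jog '0 0 0 -3 0; 0 0 0 0 0; 0 0 0 0 0'; cat >> h.py <<'E'
def sboards(z,ylo,yhi):
    """yellow board mask in side view, on plane z, scanner coords: far-edge & right-edge lines"""
    c=cap("side");hsv=cv2.cvtColor(c["pixels"],cv2.COLOR_RGB2HSV)
    m=(hsv[...,2]>120)&(hsv[...,1]>60)&(hsv[...,0]>12)&(hsv[...,0]<32)
    v,u=np.nonzero(m);P=onz(c,u,v,z)[:,:2]*1e3-O;x=P@XS;y=P@YS
    k=(x>-75)&(x<75)&(y>ylo)&(y<yhi);x=x[k];y=y[k]
    print("n",k.sum(),"x",np.percentile(x,[.5,99.5]).round(1),"y",np.percentile(y,[.5,99.5]).round(1))
    for lo in range(int(ylo),int(yhi),15):
        w=x[(y>lo)&(y<lo+15)]
        if len(w)>20: print(" y",lo+7,"x",w.min().round(1),w.max().round(1))
E
python3 - <<'E'
from h import *
q=r.sense();T=q["tcp_pos"]*1e3;print(T,np.degrees(np.arctan2(-q["ee_rot"][1,0],-q["ee_rot"][0,0])),(T[:2]-O)@XS,(T[:2]-O)@YS)
sboards((T[2]-50+11)/1e3,30,175); sboards(.076,-170,-60);sboards(.076,-56,58)
E
```

```text
time_s: 38.45
tcp_pos: [0.4582, -0.1754, 0.1751]
ee_rot: [[-0.997, 0.08, -0.001], [0.08, 0.997, 0.0], [0.001, 0.0, -1.0]]
wrist_force: [-0.3, -0.2, -5.9]
gripper_width: 0.155
gripper_force: 30.0
time_s: 38.83
tcp_pos: [0.4595, -0.1748, 0.1722]
ee_rot: [[-0.997, 0.077, 0.0], [0.077, 0.997, -0.0], [-0.0, -0.0, -1.0]]
wrist_force: [0.1, 0.6, -4.9]
gripper_width: 0.156
gripper_force: 30.0
[ 459.52830703 -174.77423132  172.24200076] -4.421097213122625 -88.00163084077911 107.58687797707638
n 1590 x [-55.1  43.9] y [ 49.2 151.2]
 y 52 x -52.7 42.7
 y 67 x -55.2 43.4
 y 82 x -55.4 44.1
 y 97 x -47.3 42.7
 y 112 x -47.6 43.4
 y 127 x -50.2 44.0
 y 142 x -59.6 44.7
 y 157 x -59.7 42.6
n 2554 x [-56.   43.7] y [-158.3  -64.6]
 y -163 x -53.6 40.0
 y -148 x -56.0 44.2
 y -133 x -56.6 43.5
 y -118 x -56.7 44.3
 y -103 x -55.6 44.4
 y -88 x -56.0 43.7
 y -73 x -54.6 44.2
 y -58 x -52.6 40.6
n 2021 x [-57.8  42.1] y [-51.9  45.4]
 y -49 x -57.4 41.6
 y -34 x -57.9 42.3
 y -19 x -58.4 42.9
 y -4 x -58.6 41.5
 y 11 x -57.2 42.3
 y 26 x -57.7 42.5
 y 41 x -57.8 41.1
```

The jaw board spans x -55…44 and y about 61…151 in the scanner frame, clear of the bone (45) and the fence (162). I'll lower and withdraw.

```bash
python3 -m jog '0 -1 -0.5 -15 0; 0 0 0 -20 0; 0 0 0 -12 0; 0 0 0 -5 0; 0 0 0 -3 0'; python3 -m jog '0 0 0 -3 0; 0 0 0 -3 0; 0 0 0 -3 0; 0 0 0 -1 0; 0 0 0 0 0'; python3 -m jog '0 -8 0.6 0 0; 0 -16 1.3 0 0; 0 -20 1.6 0 0; 0 -20 1.6 0 0; 0 -20 1.6 0 0'; python3 -m jog '0 -20 1.6 0 0; 0 -6 0 10 0; 0 0 0 40 0; 0 10 20 25 0; 0 10 30 0 0';  python3 - <<'E'
from h import *
sboards(.076,30,175)
q=r.sense();T=q["tcp_pos"]*1e3;print(T)
E
```

```text
time_s: 39.6
tcp_pos: [0.4589, -0.1755, 0.1173]
ee_rot: [[-0.997, 0.077, 0.001], [0.077, 0.997, -0.0], [-0.001, -0.0, -1.0]]
wrist_force: [0.1, 0.6, -5.8]
gripper_width: 0.156
gripper_force: 30.0
time_s: 40.22
tcp_pos: [0.4586, -0.1755, 0.1072]
ee_rot: [[-0.997, 0.078, 0.0], [0.078, 0.997, -0.0], [-0.0, -0.0, -1.0]]
wrist_force: [-0.4, 0.5, -1.8]
gripper_width: 0.161
gripper_force: 30.0
time_s: 40.85
tcp_pos: [0.3724, -0.1686, 0.1072]
ee_rot: [[-0.997, 0.078, -0.0], [0.078, 0.997, 0.0], [0.0, 0.0, -1.0]]
wrist_force: [0.0, 0.1, -2.6]
gripper_width: 0.154
gripper_force: 30.0
time_s: 41.48
tcp_pos: [0.3706, -0.1169, 0.1853]
ee_rot: [[-0.997, 0.079, 0.008], [0.079, 0.997, 0.0], [-0.008, 0.001, -1.0]]
wrist_force: [-1.1, 1.2, -3.6]
gripper_width: 0.158
gripper_force: 30.0
n 1909 x [-56.4  43.6] y [ 30.5 149.8]
 y 37 x -57.9 41.1
 y 52 x -55.9 41.8
 y 67 x -56.6 42.5
 y 82 x -57.1 43.1
 y 97 x -55.3 43.8
 y 112 x -55.8 44.3
 y 127 x -56.2 44.7
 y 142 x -56.4 43.2
[ 371.05378973 -114.70632592  184.39570071]
```

All three are loaded. I'll set the spatula down on clear bench at the hook's heading (21°) to regrip the bar at its middle.

```bash
python3 -m jog '0 8 20 0 2; 0 14 35 0 4; 0 16 40 0 5; 0 16 40 0 5; 0 16 40 0 5'; python3 -m jog '0 16 40 0 3; 0 10 30 0 1.7; 0 3 15 0 0; 0 0 5 -20 0; 0 0 0 -30 0'; python3 -m jog '0 0 0 -40 0; 0 0 0 -25 0; 0 0 0 -12 0; 0 0 0 -4 0; 0 0 0 0 0'
```

```text
time_s: 42.15
tcp_pos: [0.439, 0.0592, 0.183]
ee_rot: [[-0.958, -0.288, 0.001], [-0.288, 0.958, 0.0], [-0.002, 0.0, -1.0]]
wrist_force: [0.1, -0.9, -2.9]
gripper_width: 0.156
gripper_force: 30.0
time_s: 42.78
tcp_pos: [0.468, 0.1483, 0.1328]
ee_rot: [[-0.932, -0.362, 0.003], [-0.362, 0.932, 0.002], [-0.003, 0.001, -1.0]]
wrist_force: [-0.8, 0.3, -4.2]
gripper_width: 0.16
gripper_force: 30.0
time_s: 43.4
tcp_pos: [0.468, 0.1481, 0.0519]
ee_rot: [[-0.932, -0.362, 0.001], [-0.362, 0.932, 0.001], [-0.001, 0.0, -1.0]]
wrist_force: [-0.7, -0.1, -3.5]
gripper_width: 0.156
gripper_force: 30.0
```

```bash
python3 -m jog '0 0 0 -2 0; 0 0 0 -0.5 0; 0.4 0 0 0 0; 0.4 0 0 0 0; 0.4 0 0 0 0';  python3 -m jog '0.4 -8 -3 0 0; 0.4 -8 -3 0 0; 0.4 -7.3 -3 0 0; 0.4 0 0 0 0; 0.2 0 0 0 0'; python3 - <<'E'
from h import *
np.set_printoptions(precision=1,suppress=True)
R,x=blade(.003);print(R[:,1:].mean(0),x, r.sense()["gripper_width"])
E
python3 -m jog '0 0 0 0 0; 0 0 0 0 0; 0 0 0 0 0; 0 0 0 0 0; 0 0 0 0 0'
```

```text
time_s: 44.02
tcp_pos: [0.4676, 0.148, 0.0488]
ee_rot: [[-0.932, -0.362, 0.0], [-0.362, 0.932, 0.0], [-0.0, 0.0, -1.0]]
wrist_force: [0.1, 0.3, 0.3]
gripper_width: 0.369
gripper_force: 0.0
time_s: 44.65
tcp_pos: [0.4444, 0.139, 0.0488]
ee_rot: [[-0.932, -0.363, 0.001], [-0.363, 0.932, 0.0], [-0.001, 0.0, -1.0]]
wrist_force: [0.3, -0.5, -0.1]
gripper_width: 0.348
gripper_force: 0.0
[-26.8  16.1] [-50.6 139.6] 0.31331879112735034
time_s: 45.32
tcp_pos: [0.4443, 0.1389, 0.0486]
ee_rot: [[-0.932, -0.362, 0.0], [-0.362, 0.932, 0.0], [-0.0, 0.0, -1.0]]
wrist_force: [2.0, -0.5, -1.2]
gripper_width: 0.155
gripper_force: 30.0
```

```bash
python3 -m jog '0 0 0 20 0; 0 0 0 40 0; 0 0 0 40 0; 0 10 20 20 0; 0 12 35 7.5 0';  python3 -m jog '0 12 40 0 0; 0 12 40 0 0; 0 9 32 0 0; 0 4 20 0 0; 0 0 0 0 0'; python3 - <<'E'
from h import *
np.set_printoptions(precision=1,suppress=True)
q=r.sense();T=q["tcp_pos"]*1e3;print(T,np.degrees(np.arctan2(-q["ee_rot"][1,0],-q["ee_rot"][0,0])))
h=np.radians(111.2);X=np.array([np.cos(h),np.sin(h)]);Y=np.array([-X[1],X[0]]);d=T[:2]-[467.3,418.8];print("in hook",d@X,d@Y)
R,x=blade((T[2]-48.6+3)/1e3);print(R[[0,1,-2,-1]],x)
s=cap("side");t=cap("top")
cv2.imwrite("pics/u.png",np.hstack([cv2.resize(bgr(s)[70:200,230:360],None,fx=3,fy=3,interpolation=2),cv2.resize(bgr(t)[140:270,70:200],None,fx=3,fy=3,interpolation=2)]))
E
```

```text
time_s: 45.95
tcp_pos: [0.4657, 0.1937, 0.1771]
ee_rot: [[-0.933, -0.36, -0.0], [-0.36, 0.933, 0.001], [-0.0, 0.001, -1.0]]
wrist_force: [-0.4, 0.3, -3.2]
gripper_width: 0.156
gripper_force: 30.0
time_s: 46.58
tcp_pos: [0.5025, 0.3264, 0.1749]
ee_rot: [[-0.932, -0.363, -0.002], [-0.363, 0.932, -0.001], [0.002, -0.001, -1.0]]
wrist_force: [-0.7, -1.4, -2.8]
gripper_width: 0.158
gripper_force: 30.0
[502.5 326.4 174.9] 21.288774028931257
in hook -98.84593022358419 0.6185836343524187
[[-45.  -25.6  17.9]
 [-35.  -26.8  16.3]
 [115.  -27.1  20.5]
 [125.  -28.3  20.1]] [-50.8 139.2]
```

View pics/u.png

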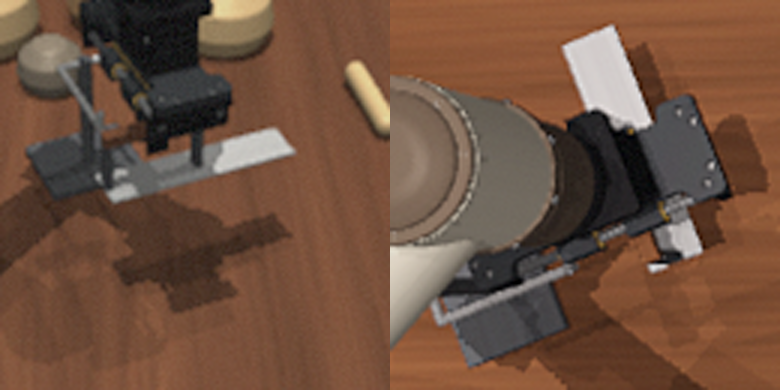

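The blade is square to the prongs and still clear of them on the tips' side; the near prong tip is at top crop (575,268). I'll come in level along the prongs, watching the force.

```bash
python3 -m jog '0 -2 5 1 0; 0 -4 10 0 0; 0 -4 10 0 0; 0 -4 10 0 0; 0 -4 10 0 0';  python3 -m jog '0 -3.6 9.3 0 0; 0 -3.6 9.3 0 0; 0 0 0 0 0'; python3 -m jog '0 -3.6 9.3 0 0; 0 -3.6 9.3 0 0; 0 -2.8 7.2 0 0; 0 -1 2.4 0 0; 0 0 0 0 0'
```

```text
time_s: 47.35
tcp_pos: [0.4847, 0.3717, 0.1771]
ee_rot: [[-0.932, -0.363, -0.0], [-0.363, 0.932, -0.0], [0.0, -0.0, -1.0]]
wrist_force: [-0.5, 0.2, -3.3]
gripper_width: 0.158
gripper_force: 30.0
time_s: 47.72
tcp_pos: [0.4776, 0.3902, 0.177]
ee_rot: [[-0.932, -0.363, -0.0], [-0.363, 0.932, 0.0], [0.0, 0.0, -1.0]]
wrist_force: [0.5, 0.0, -3.5]
gripper_width: 0.157
gripper_force: 30.0
time_s: 48.35
tcp_pos: [0.4668, 0.4178, 0.1771]
ee_rot: [[-0.932, -0.363, -0.0], [-0.363, 0.932, -0.0], [0.0, -0.0, -1.0]]
wrist_force: [-0.6, 0.2, -3.8]
gripper_width: 0.154
gripper_force: 30.0
```

```bash
python3 -m jog '0 0 0 -8 0; 0 0 0 -10 0; 0 0 0 -7 0; 0 0 0 -2 0; 0 0 0 0 0';  python3 -m jog '0 0 0 -1.5 0; 0 0 0 -1 0; 0 0 0 0 0'; python3 -m jog '0 0 0 -1 0; 0 0 0 0 0; 0 0 0 0 0'
```

```text
time_s: 48.98
tcp_pos: [0.467, 0.4176, 0.15]
ee_rot: [[-0.932, -0.362, -0.0], [-0.362, 0.932, -0.0], [0.0, -0.0, -1.0]]
wrist_force: [0.2, 0.4, -2.1]
gripper_width: 0.152
gripper_force: 30.0
time_s: 49.35
tcp_pos: [0.4669, 0.4176, 0.1477]
ee_rot: [[-0.932, -0.362, -0.0], [-0.362, 0.932, 0.0], [-0.0, 0.0, -1.0]]
wrist_force: [0.8, -0.3, -3.1]
gripper_width: 0.156
gripper_force: 30.0
time_s: 49.72
tcp_pos: [0.467, 0.4177, 0.1467]
ee_rot: [[-0.932, -0.362, 0.0], [-0.362, 0.932, 0.0], [-0.0, 0.0, -1.0]]
wrist_force: [0.8, 0.3, -3.7]
gripper_width: 0.157
gripper_force: 30.0
```

```bash
python3 -m jog '0 0 0 -1 0; 0 0 0 0 0; 0 0 0 0 0';  python3 -m jog '0 0 0 -1 0; 0 0 0 0 0; 0 0 0 0 0'; python3 -m jog '0 0 0 -1 0; 0 0 0 0 0; 0 0 0 0 0'
```

```text
time_s: 50.1
tcp_pos: [0.467, 0.4177, 0.1457]
ee_rot: [[-0.932, -0.362, 0.0], [-0.362, 0.932, 0.0], [-0.0, 0.0, -1.0]]
wrist_force: [-0.7, -0.5, -3.1]
gripper_width: 0.155
gripper_force: 30.0
time_s: 50.48
tcp_pos: [0.467, 0.4177, 0.1455]
ee_rot: [[-0.932, -0.362, 0.001], [-0.362, 0.932, 0.0], [-0.001, 0.0, -1.0]]
wrist_force: [-2.1, -0.9, 2.9]
gripper_width: 0.153
gripper_force: 30.0
time_s: 50.85
tcp_pos: [0.4671, 0.4177, 0.1454]
ee_rot: [[-0.932, -0.363, 0.001], [-0.363, 0.932, 0.001], [-0.001, 0.0, -1.0]]
wrist_force: [-3.2, -2.4, 8.2]
gripper_width: 0.156
gripper_force: 30.0
```

The bar seats exactly at the expected height (contact at 0.1455). I'll ease off, open, and rise straight up.

```bash
python3 -m jog '0 0 0 1.5 0; 0.4 0 0 0 0; 0.4 0 0 0 0; 0.4 0 0 0 0; 0.4 0 0 0 0';  python3 -m jog '0.4 0 0 10 0; 0.4 0 0 15 0; 0.4 0 0 25 0; 0.4 0 0 30 0; 0.4 0 0 20 0'; python3 -m jog '0 0 -40 0 0; 0 0 -50 0 0; 0 0 -55 0 0; 0 0 -55 0 0; 0 -10 -55 0 0'; python3 -m jog '0 -10 -55 0 0; 0 -10 -55 0 0; 0 -10 -55 0 0; 0 -8 -55 0 0; 0 -6 -55 0 0'; python3 - <<'E'
from h import *
np.set_printoptions(precision=1,suppress=True)
# spatula on hook: blade expected at z=.100, along 21.2deg through seat
c=cap("side");hsv=cv2.cvtColor(c["pixels"],cv2.COLOR_RGB2HSV)
v,u=np.nonzero((hsv[...,1]<45)&(hsv[...,2]>110));P=onz(c,u,v,.100)[:,:2]*1e3-[467.1,418.3]
e=np.array([.932,.362]);n=np.array([-.362,.932]);a=P@e;b=P@n;k=(a>-75)&(a<175)&(abs(b)<40)
a=a[k];b=b[k];print(np.percentile(a,[1,99]));
for lo in(60,80,100,120,140):
    w=b[(a>lo)&(a<lo+20)]; print(lo,len(w),w.min() if len(w) else 0,w.max() if len(w) else 0)
print(r.sense()["tcp_pos"],r.sense()["gripper_width"])
E
```

```text
time_s: 51.48
tcp_pos: [0.467, 0.4177, 0.145]
ee_rot: [[-0.932, -0.362, 0.0], [-0.362, 0.932, 0.0], [-0.0, 0.0, -1.0]]
wrist_force: [-0.5, -0.0, -0.1]
gripper_width: 0.395
gripper_force: 0.0
time_s: 52.1
tcp_pos: [0.4674, 0.4182, 0.2484]
ee_rot: [[-0.932, -0.363, 0.003], [-0.363, 0.932, 0.003], [-0.004, 0.002, -1.0]]
wrist_force: [0.6, -0.5, -0.6]
gripper_width: 0.398
gripper_force: 0.0
time_s: 52.72
tcp_pos: [0.4572, 0.1611, 0.2466]
ee_rot: [[-0.932, -0.362, 0.002], [-0.362, 0.932, 0.001], [-0.003, 0.0, -1.0]]
wrist_force: [0.7, -0.7, -0.2]
gripper_width: 0.014
gripper_force: 0.0
time_s: 53.35
tcp_pos: [0.4128, -0.114, 0.2469]
ee_rot: [[-0.932, -0.363, 0.004], [-0.363, 0.932, 0.0], [-0.003, -0.001, -1.0]]
wrist_force: [1.4, 0.7, 0.2]
gripper_width: 0.007
gripper_force: 0.0
[-73.2 151.8]
60 53 -28.870077935257306 21.15808578124863
80 56 -28.229285807061125 20.968099768876844
100 54 -28.5588260719164 20.77698829895929
120 55 -28.89028179192154 20.58474134114481
140 37 -29.223669716148823 19.051010363258495
[ 0.4 -0.1  0.2] 0.005555760526930851
```

The spatula hangs level: at the hanging height the blade tip is 152 mm ahead and parallel to the bar. Now the right key.

```bash
python3 -m jog '0 -2 -40 -10 -5; 0 -2 -50 -20 -8; 0 -2 -55 -25 -8; 0 -2 -50 -30 -5; 0 -2 -34 -20 0'; python3 -m jog '0 -1 -16 -30 0; 0 0 0 -30 0; 0 0 0 -20 0; 0 0 0 0 0'
```

```text
time_s: 54.02
tcp_pos: [0.4028, -0.3435, 0.14]
ee_rot: [[-0.996, 0.085, 0.001], [0.085, 0.996, -0.0], [-0.001, -0.0, -1.0]]
wrist_force: [0.2, 0.0, 0.6]
gripper_width: 0.001
gripper_force: 0.0
time_s: 54.52
tcp_pos: [0.4016, -0.3572, 0.0597]
ee_rot: [[-0.997, 0.083, -0.002], [0.083, 0.997, 0.001], [0.002, 0.001, -1.0]]
wrist_force: [-1.1, 0.5, 0.5]
gripper_width: 0.004
gripper_force: 0.0
```

```bash
python3 -m jog '0 0 -1 -8 0; 0 0 0 -3 0; 0 0 0 -2 0; 0 0 0 0 0; 0 0 0 0 0'; python3 -m jog '0 0 0 -1.5 0; 0 0 0 0 0; 0 0 0 0 0'
```

```text
time_s: 55.15
tcp_pos: [0.403, -0.3589, 0.048]
ee_rot: [[-0.997, 0.083, 0.002], [0.083, 0.997, -0.001], [-0.003, -0.001, -1.0]]
wrist_force: [1.5, -1.3, 4.2]
gripper_width: 0.006
gripper_force: 2.0
time_s: 55.52
tcp_pos: [0.403, -0.3589, 0.0464]
ee_rot: [[-0.997, 0.082, 0.002], [0.082, 0.997, -0.001], [-0.002, -0.001, -1.0]]
wrist_force: [1.1, -0.5, 6.8]
gripper_width: 0.003
gripper_force: 3.2
```

```bash
python3 -m jog '0 0 0 -1 0; 0 0 0 0 0; 0 0 0 0 0'; python3 -m jog '0 0 0 -0.5 0; 0 0 0 0 0'
```

```text
time_s: 55.9
tcp_pos: [0.4031, -0.3589, 0.0463]
ee_rot: [[-0.997, 0.082, 0.002], [0.082, 0.997, -0.002], [-0.002, -0.001, -1.0]]
wrist_force: [1.0, 1.9, 12.5]
gripper_width: 0.011
gripper_force: 6.0
time_s: 56.15
tcp_pos: [0.4031, -0.3589, 0.0462]
ee_rot: [[-0.997, 0.082, 0.002], [0.082, 0.997, -0.002], [-0.002, -0.002, -1.0]]
wrist_force: [0.1, 1.0, 15.0]
gripper_width: 0.006
gripper_force: 7.4
```

The right key bottomed (stiff stop at 46.2 mm, 15 N). Next the middle key.

```bash
python3 -m jog '0 0 0 15 0; 0 0 0 25 0; 0 3 40 0 0; 0 3 40 0 0; 0 0 0.5 0 0'; python3 -m jog '0 0 0 -20 0; 0 0 0 -12 0; 0 0 0 -5 0; 0 0 0 -2 0; 0 0 0 0 0'; python3 -m jog '0 0 0 -1 0; 0 0 0 0 0; 0 0 0 -0.5 0; 0 0 0 0 0'
```

```text
time_s: 56.78
tcp_pos: [0.4061, -0.2755, 0.0835]
ee_rot: [[-0.997, 0.081, -0.004], [0.081, 0.997, 0.002], [0.004, 0.002, -1.0]]
wrist_force: [0.6, 0.7, -0.5]
gripper_width: 0.008
gripper_force: 0.0
time_s: 57.4
tcp_pos: [0.4067, -0.2779, 0.0463]
ee_rot: [[-0.997, 0.083, -0.003], [0.083, 0.997, 0.001], [0.003, 0.0, -1.0]]
wrist_force: [-4.2, 3.6, 12.0]
gripper_width: 0.004
gripper_force: 6.2
time_s: 57.9
tcp_pos: [0.4068, -0.2779, 0.0461]
ee_rot: [[-0.997, 0.083, -0.002], [0.083, 0.997, 0.0], [0.002, -0.0, -1.0]]
wrist_force: [-6.1, 6.2, 22.3]
gripper_width: 0.01
gripper_force: 11.0
```

The middle key bottomed too. I'll withdraw, verify, and hand in.

```bash
python3 -m jog '0 0 0 15 0; 0 0 0 40 0; 0 0 20 50 0; 0 0 50 40 0; 0 0 50 20 0'; python3 -m jog '0 0 50 0 0; 0 0 50 0 0; 0 0 30 0 0; 0 0 0 0 0; 0 0 0 0 0'; python3 - <<'E'
from h import *
for y in((-170,-60),(-56,58),(48,175)): sboards(.076,*y)
c=cap("side");hsv=cv2.cvtColor(c["pixels"],cv2.COLOR_RGB2HSV)
v,u=np.nonzero((hsv[...,1]<45)&(hsv[...,2]>110));P=onz(c,u,v,.100)[:,:2]*1e3-[467.1,418.3]
a=P@[.932,.362];b=P@[-.362,.932];k=(a>60)&(a<175)&(abs(b)<40);print(k.sum(),a[k].max(),b[k].min(),b[k].max())
print(r.sense()["tcp_pos"],r.sense()["time_s"]); print(r.finish_job())
E
```

```text
time_s: 58.52
tcp_pos: [0.4087, -0.1585, 0.21]
ee_rot: [[-0.996, 0.085, 0.004], [0.085, 0.996, -0.0], [-0.004, -0.0, -1.0]]
wrist_force: [1.0, 1.1, 0.2]
gripper_width: 0.006
gripper_force: 0.0
time_s: 59.15
tcp_pos: [0.4079, -0.0295, 0.2076]
ee_rot: [[-0.997, 0.083, -0.0], [0.083, 0.997, -0.0], [0.0, -0.0, -1.0]]
wrist_force: [1.2, -1.6, 0.2]
gripper_width: 0.007
gripper_force: 0.0
n 2560 x [-56.   43.8] y [-158.3  -64.6]
 y -163 x -53.6 40.0
 y -148 x -56.0 44.2
 y -133 x -56.6 43.5
 y -118 x -56.7 44.3
 y -103 x -55.6 43.1
 y -88 x -56.0 43.7
 y -73 x -56.3 44.4
 y -58 x -52.6 42.6
n 2168 x [-57.9  42.2] y [-51.9  56.9]
 y -49 x -57.4 41.6
 y -34 x -57.9 42.3
 y -19 x -58.4 42.9
 y -4 x -58.6 41.6
 y 11 x -57.2 42.3
 y 26 x -57.7 42.6
 y 41 x -57.9 41.1
 y 56 x -54.0 39.5
n 1608 x [-56.3  43.8] y [ 50.2 149.8]
 y 55 x -56.4 41.9
 y 70 x -56.6 42.6
 y 85 x -57.1 43.2
 y 100 x -55.4 43.9
 y 115 x -55.9 44.5
 y 130 x -56.2 44.7
 y 145 x -56.4 43.2
256 154.6233212225255 -29.223669716148823 21.15808578124863
[ 0.40787205 -0.02988639  0.20757229] 59.35
the job is handed in; nothing more can be done
None
```

Job handed in at 59 s: left key pressed first, all three boards measured on the bed inside the fence, spatula hung on the hook, then the right and middle keys pressed fully down in order (the hand-in returned no verdict).

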